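File the slide cases in the drawer with separators between

TASK

Pull the slide cabinet's drawer open and file every slide case lying on the bench in one flat stack on the yellow mark in the drawer, with exactly one blue separator sheet between each case and the next and the orange case uppermost. Then push the drawer fully shut; separators you do not need may stay on the bench, and the bottle, dish and tip box must be left where they are.

Things in the scene. Friction and masses are not known exactly. Their poses are not given: they have to be found in the camera images.
- cabinet: White bench-top slide cabinet, 240 deep (x) x 200 wide (y) x 108 high mm, fixed to the bench. Origin: centre of its underside; its own -x points out of the front, the way the drawer opens. One drawer with an orange front, 194 wide, its top edge 95 mm above the bench.
- drawer (a joint): How far the drawer is pulled out, m: 0 shut, 0.17 fully out. It stays where it is left; a pull of about 3 N moves it.
- handle (a point): Middle of the drawer's black bar handle: horizontal bar 100 mm long along the cabinet's y, about 12 mm thick, 78 mm above the bench, its centre line 35 mm in front of the drawer front. Moves with the drawer; axes as the cabinet's.
- pad (a point): Centre of the yellow mark (104 x 66 mm, flush) on the drawer's floor, 18 mm above the bench; x along the drawer (the mark's long side), y across, z up. Moves with the drawer. Inner width 156 mm, mark central; side walls, and a divider 64 mm from the centre towards +x, rise 34 mm above the floor; the drawer front's inner face is 83 mm away towards -x and rises 77 mm above the floor.
- case_a: Black flat slide case, 100 (its x) x 60 (its y) x 12 (z) mm, 160 g, with three slide windows on its top. Origin: centre of its underside. May be absent (None).
- case_b: Black flat slide case, 100 (its x) x 60 (its y) x 12 (z) mm, 160 g, with three slide windows on its top. Origin: centre of its underside. May be absent (None).
- case_c: Black flat slide case, 100 (its x) x 60 (its y) x 12 (z) mm, 160 g, with three slide windows on its top. Origin: centre of its underside. May be absent (None).
- case_top: Orange flat slide case, 100 (its x) x 60 (its y) x 12 (z) mm, 160 g, otherwise like the black ones. Origin: centre of its underside. Always present; goes uppermost in the stack.
- sheet_1: Blue rigid separator sheet, 104 (its x) x 66 (its y) x 6 (z) mm, 50 g. Origin: centre of its underside. At the start the three sheets lie in one pile on the bench, sheet_3 on top.
- sheet_2: Blue rigid separator sheet, 104 (its x) x 66 (its y) x 6 (z) mm, 50 g. Origin: centre of its underside. At the start the three sheets lie in one pile on the bench, sheet_3 on top.
- sheet_3: Blue rigid separator sheet, 104 (its x) x 66 (its y) x 6 (z) mm, 50 g. Origin: centre of its underside. At the start the three sheets lie in one pile on the bench, sheet_3 on top.
- bottle: White bottle, 66 mm across, 160 high. Origin: centre of its underside. Leave alone.
- dish: Clear covered culture dish, 90 mm across, 17 high. Origin: centre of its underside. Leave alone.
- tipbox: Pipette tip box, grey with a green lid, 122 x 87 x 70 mm. Origin: centre of its underside. Leave alone.

How it is judged:
By the outcome, as a careful person would: the job done as asked, in the order asked, and still so for the second after the job is handed in, with the robot touching nothing.
Of case_a, case_b, case_c only 2 to 3 are there at a start; the rules pass over those that are not, and their reading is None.
At some moment in a run one of case_top, sheet_1 may be knocked a few centimetres aside while the robot is not near it.
It also fails if it takes over 210 s, if anything falls off the work surface, if the arm or the gripper's body presses on something with over 40 N, if the wrist force passes 120 N, or if a joint passes its speed limit or range.

ROBOT

A 6-joint arm with a two-finger parallel gripper is mounted at the origin on the work surface. World frame = base frame: x ahead of the robot, y to its left, z up, the work surface at z = 0. Lengths are in m, angles in degrees, forces in N, time in s.
With the tool pointing down it reaches from about 0.375 to 0.9 m from the base axis. Payload 3.1 kg.
Tool frame: the origin (TCP) lies at the very end of the fingers, on their centre line; the grasp point (between the pads) lies 19 mm behind it; z points along the fingers, y is the line along which they close (so a half turn about z gives the same grasp; the last joint's range is limited). The gripper opens to 87 mm and grips with 3 to 60 N. Pads are 19 mm wide; open, the fingers measure 117 mm over their backs; the gripper's body (75 mm by 190 mm) begins 51 mm behind the grasp point.
Start: joints at [55.262, 30.224, 82.088, -0, 67.689, -10.227], TCP at [0.259, 0.569, 0.223] pointing down, gripper open.
Joint ranges: [-176.69, 176.69], [-43.24, 126.21], [12.49, 139.97], [-82, 262], [0, 151.66], [-163.58, 163.58]. Speed limits (degrees/s): [159.86, 159.86, 180, 180, 180, 180].

INTERFACE

Orientations are given as a 3x3 rotation matrix whose columns are the frame's x, y, z axes.
In Python, from rig import readout, viewer, ticket gives the robot as it stands.
- The arm moves only by the tool send_rows, never from a script. Its argument "moves" is a list of rows, each a list of 6 numbers: the shift along the tool's x, y, z in units of 250 mm (1.0 is 250 mm), then the turn, a rotation vector about the tool's x, y, z in units of 90 degrees (1.0 is 90 degrees). A call has 1 to 12 rows; each row is the pose to reach, as a shift and turn from the pose commanded when the call began, along the tool's axes at that moment; what a row does not reach only later rows make up. A row lasts 1/10 s, in which the tool goes at most 50 mm and 8.59 degrees, less where a joint would pass 70% of its speed; a pose out of reach is approached as far as the arm can. A call with a number of a shift or a turn outside -1 to 1 is refused whole. A call with a gripper value outside its range is refused whole. "grip" is the opening, from 0 (shut) to 1 (fully open), set as the call begins (left out, the last holds). The fingers move at their own pace and stop on an object; the grip force is fixed at half the most. Time passes only in rows, so rows that repeat a pose let the fingers close. It gives the time, the measured TCP pose, the force, the opening and the grip force at its end, in the units of the state.
- readout.read_state(): the state, without advancing time (a new reading comes with each control period).
- viewer.capture(name): name is "scene" or "side" or "wrist"; returns (picture, depth): 400x640x3 uint8, red, green, blue; 400x640 float32, m along the optical axis (not along the pixel's ray), 0 where there is no reading.
- viewer.camera_info(name): a dict with "fx", "fy", "cx", "cy" (pixels), "R" (3x3) and "t" (3): a world point X has camera coordinates R X + t; the wrist camera has in their place "tool_from_camera" (4x4, takes a point from camera to tool coordinates, whose origin is the TCP and whose axes are the flange's). Camera axes: x right, y down, z forward; pixel columns grow to the right and rows downward; lengths in m; the calibration is good to about 2 mm. A picture is of the moment at which its call begins: read the wrist's pose just before it. camera_info takes no time and is no camera call.
- ticket.hand_in(): hands the job in; it is judged then, once.
The state is a dict: "time_s": time; "joint_positions": joint angles; "qvel": joint speeds; "tau": joint torques, N m; "position": TCP position; "tcp_rot": TCP orientation; "force": force on the tool from outside, world axes, zero at the start; "moment": the same for the moment, N m; "opening": opening from 0.0 (shut) to 1.0 (fully open); "grasp_force": force on a finger pad.
Only numpy, scipy, OpenCV 4.12 (cv2) and the standard library are available. Lean on these libraries where they do the work, as an engineer would, in place of code of your own. Each camera call takes 0.05 s, during which the arm holds its last target. There are 200 camera calls.

## Working session

There is one attempt and no reset: what is moved stays moved. The work goes in short steps, Python scripts to look and compute and a tool call to move; the robot and the scene stay as the last step left them, time stands still between calls to the robot, and variables do not carry over. Pictures are saved under pics/ and viewed, at most 14 in all, crops included, and the job is handed in when it is done.

Besides the shell and the picture viewer there is one more tool, called after "Request:" as name(argument=value, ...) on one line, values as JSON. send_rows: Moves the arm, as the interface text tells. Shifts and turns lie within -1 to 1; 1 stands for 250 mm of shift or 90 degrees of turn. Its arguments: {"type":"object","properties":{"moves":{"type":"array"},"grip":{"type":"number"}},"required":["moves"]}

```bash
mkdir -p pics; ls; python3 - <<'E'
from rig import readout, viewer
import cv2,numpy as np
s=readout.read_state(); print(s['time_s'],s['position'],s['tcp_rot'],s['opening'])
for n in ['scene','side']:
    p,d=viewer.capture(n); cv2.imwrite(f'pics/{n}0.png',p[:,:,::-1]); np.savez(f'{n}0.npz',p=p,d=d)
    print(n,viewer.camera_info(n))
print(viewer.camera_info('wrist'))
E
```

```text
pics
0.0 [0.25883621 0.56808427 0.22157664] [[-9.09896408e-01  4.14833674e-01 -1.24483571e-03]
 [ 4.14835358e-01  9.09894730e-01 -1.79059158e-03]
 [ 3.89871772e-04 -2.14565471e-03 -9.99997622e-01]] 0.998390881445717
scene {'fx': 420.5242058967701, 'fy': 420.5242058967701, 'cx': 316.7505760082526, 'cy': 198.9173101344671, 'R': array([[-0.48473178,  0.87438416, -0.0220781 ],
       [ 0.60069084,  0.31444472, -0.73504764],
       [-0.63577167, -0.36956306, -0.67765591]]), 't': array([ 0.27356118, -0.30672831,  1.73956949])}
side {'fx': 452.84809588346457, 'fy': 452.84809588346457, 'cx': 326.32944376982056, 'cy': 198.49196846177253, 'R': array([[ 0.98659762, -0.16277035,  0.01144324],
       [-0.06877526, -0.47841241, -0.87543791],
       [ 0.14796992,  0.86291794, -0.48319512]]), 't': array([-0.60698852,  0.1107241 ,  1.32873217])}
{'fx': 352.14655929991727, 'fy': 352.14655929991727, 'cx': 325.3285763766366, 'cy': 203.89647204521418, 'tool_from_camera': array([[-7.50102898e-04, -9.63056213e-01, -2.69299402e-01,
         7.34786206e-02],
       [ 9.99999494e-01, -5.41870104e-04, -8.47573916e-04,
         2.02181125e-05],
       [ 6.70336031e-04, -2.69299902e-01,  9.63056132e-01,
        -1.61082972e-01],
       [ 0.00000000e+00,  0.00000000e+00,  0.00000000e+00,
         1.00000000e+00]])}
```

View pics/scene0.png

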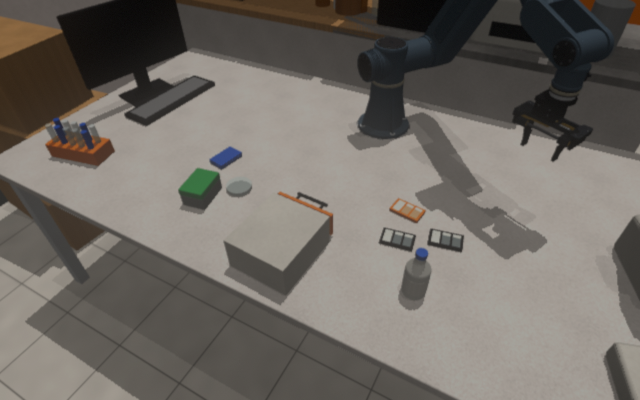

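View pics/side0.png

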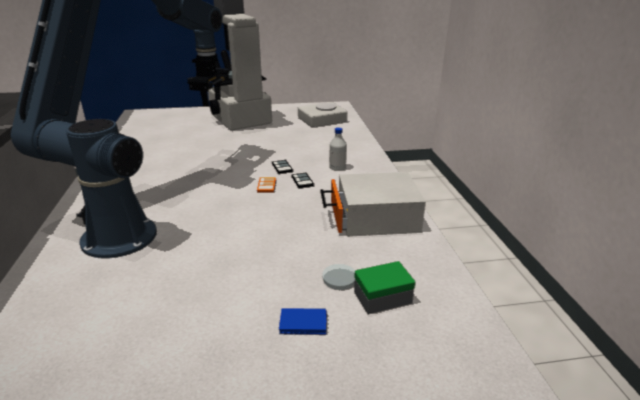

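The scene shows two black cases (px 397,238 and 446,240), the orange case (407,210), the blue pile (226,157) and the cabinet (280,240) with its handle at (312,199). In the side view, orange is at (266,185), the blacks at (282,166) and (302,180), and the pile at (303,321).

```bash
cat > h.py <<'E'
import numpy as np,cv2
from rig import readout,viewer
def world(name,p=None,d=None,s=None):
    """picture and world xyz per pixel"""
    if p is None:
        s=readout.read_state(); p,d=viewer.capture(name)
    c=viewer.camera_info(name)
    v,u=np.mgrid[:400,:640]
    X=np.stack([(u-c['cx'])/c['fx']*d,(v-c['cy'])/c['fy']*d,d],-1)
    if name=='wrist':
        T=c['tool_from_camera']; X=X@T[:3,:3].T+T[:3,3]
        return p,d,X@np.array(s['tcp_rot']).T+s['position']
    return p,d,(X-c['t'])@c['R']
def masks(p):
    h=cv2.cvtColor(p,cv2.COLOR_RGB2HSV).astype(int); H,S,V=h[...,0],h[...,1],h[...,2]
    return dict(blue=(H>105)&(H<130)&(S>150)&(V>50),orange=(H>3)&(H<20)&(S>140)&(V>80),
      black=(V<60),yellow=(H>20)&(H<35)&(S>120)&(V>60),green=(H>45)&(H<75)&(S>120))
def blobs(m,W,d,zlo,zhi,amin=60,box=(.3,.95,-.6,.75)):
    ok=m&(d>0)&(W[...,2]>zlo)&(W[...,2]<zhi)&(W[...,0]>box[0])&(W[...,0]<box[1])&(W[...,1]>box[2])&(W[...,1]<box[3])
    ok=cv2.morphologyEx(ok.astype(np.uint8),cv2.MORPH_CLOSE,np.ones((5,5)))
    n,l,st,ce=cv2.connectedComponentsWithStats(ok)
    for i in range(1,n):
        if st[i,4]<amin: continue
        q=W[(l==i)&(d>0)]; zt=np.percentile(q[:,2],90)
        r=cv2.minAreaRect((q[q[:,2]>zt-.006][:,:2]*1000).astype(np.float32))
        (cx,cy),(w,hh),a=r
        if w<hh: w,hh,a=hh,w,a+90
        print('  px',ce[i].round(),'n',st[i,4],'c mm',round(cx,1),round(cy,1),'size',round(w,1),round(hh,1),'long-axis deg',round((a+90)%180-90,1),'ztop',round(zt*1000,1))
E
python3 - <<'E'
from h import *
for n in ['scene','side']:
    f=np.load(n+'0.npz'); p,d,W=world(n,f['p'],f['d']); M=masks(p)
    for k in ['blue','orange','black','green']:
        print(n,k); blobs(M[k],W,d,-.01,.13)
    m=(W[...,2]>.098)&(W[...,2]<.12)&(d>0); print('cab top'); blobs(m,W,d,.09,.13)
E
```

```text
scene blue
scene orange
  px [306. 204.] n 122 c mm 647.0 6.3 size 186.8 11.2 long-axis deg 86.4 ztop 99.2
  px [408. 213.] n 136 c mm 444.3 265.3 size 95.2 60.1 long-axis deg 80.3 ztop 16.9
scene black
  px [211. 194.] n 158 c mm 688.3 -333.4 size 99.4 5.2 long-axis deg 10.4 ztop 40.8
  px [447. 245.] n 131 c mm 515.2 410.4 size 93.5 53.3 long-axis deg -80.1 ztop 16.0
  px [398. 245.] n 88 c mm 599.7 288.7 size 94.1 27.9 long-axis deg -66.0 ztop 14.7
scene green
  px [198. 181.] n 479 c mm 694.2 -372.1 size 111.6 77.6 long-axis deg 9.1 ztop 75.3
cab top
  px [278. 230.] n 4792 c mm 779.2 -4.2 size 231.6 203.2 long-axis deg -3.6 ztop 112.3
  px [417. 270.] n 295 c mm 727.4 384.7 size 49.1 43.6 long-axis deg -86.0 ztop 118.3
side blue
  px [303. 321.] n 1126 c mm 489.5 -435.7 size 100.3 68.1 long-axis deg -8.9 ztop 19.3
side orange
  px [268. 186.] n 93 c mm 440.8 254.9 size 93.9 57.1 long-axis deg 81.5 ztop 12.3
  px [337. 206.] n 334 c mm 645.2 -2.3 size 187.2 12.4 long-axis deg 86.6 ztop 95.0
side black
  px [326. 199.] n 69 c mm 618.9 -0.7 size 100.5 35.6 long-axis deg 86.3 ztop 83.7
  px [384. 297.] n 1096 c mm 679.1 -411.6 size 134.9 60.8 long-axis deg -21.5 ztop 57.9
side green
  px [384. 280.] n 1494 c mm 689.8 -378.5 size 118.2 88.1 long-axis deg 10.0 ztop 71.2
cab top
  px [338. 143.] n 108 c mm 719.2 372.8 size 43.8 30.3 long-axis deg -16.8 ztop 117.7
  px [380. 190.] n 2526 c mm 780.2 -4.1 size 229.6 209.1 long-axis deg -3.3 ztop 109.3
```

```bash
cat >> h.py <<'E'
from scipy.spatial.transform import Rotation as Ro
def Rdown(yaw):
    y=np.array([np.cos(np.radians(yaw)),np.sin(np.radians(yaw)),0]); z=np.array([0,0,-1.]); return np.stack([np.cross(y,z),y,z],1)
def go(x,y,z,yaw):
    """units of the move from the present pose to TCP x,y,z (mm), tool-y heading yaw (deg)"""
    s=readout.read_state(); R=np.array(s['tcp_rot'])
    d=R.T@(np.array([x,y,z])/1000-s['position'])/.25; r=Ro.from_matrix(R.T@Rdown(yaw)).as_rotvec()/(np.pi/2)
    print('go',(x,y,z,yaw),'->',d.round(4),r.round(4))
def st():
    s=readout.read_state(); R=np.array(s['tcp_rot'])
    print('t',round(s['time_s'],2),'pos',(np.array(s['position'])*1000).round(1),'yaw',np.degrees(np.arctan2(R[1,1],R[0,1])).round(1),'F',np.round(s['force'],1),'open',round(s['opening'],3),'gf',round(s['grasp_force'],1))
E
python3 - <<'E'
from h import *
go(430,290,250,31); go(605,5,250,-3.4)
E
```

```text
go (430, 290, 250, 31) -> [-1.0843 -0.7286 -0.1123] [-1.300e-03  2.000e-04  3.832e-01]
go (605, 5, 250, -3.4) -> [-2.1942 -1.4754 -0.1112] [-1.200e-03  6.000e-04  7.654e-01]
```

Request:
send_rows(moves=[[-1,-0.67,-0.11,0,0,0.38],[-1,-0.67,-0.11,0,0,0.38],[-1,-0.67,-0.11,0,0,0.38],[-1,-0.67,-0.11,0,0,0.38],[-1,-0.67,-0.11,0,0,0.38],[-1,-0.67,-0.11,0,0,0.38],[-1,-0.67,-0.11,0,0,0.38],[-1,-0.67,-0.11,0,0,0.38]])

```text
time_s: 0.9
position: [0.4178, 0.3115, 0.2499]
tcp_rot: [[-0.516, 0.856, -0.001], [0.856, 0.516, 0.0], [0.001, -0.0, -1.0]]
force: [-1.1, 0.5, -0.6]
opening: 0.998
grasp_force: 0.0
```

```bash
python3 - <<'E'
from h import *
st(); p,d,W=world('wrist'); cv2.imwrite('pics/w1.png',p[:,:,::-1]); M=masks(p)
for k in ['orange','black']: print(k); blobs(M[k],W,d,-.01,.05,300)
go(605,5,250,-3.4)
E
```

```text
t 0.9 pos [417.8 311.5 249.9] yaw 31.1 F [-1.1  0.5 -0.6] open 0.998 gf 0.0
orange
  px [324. 211.] n 1698 c mm 441.8 265.8 size 99.7 59.9 long-axis deg 81.9 ztop 11.8
black
  px [438. 135.] n 1728 c mm 508.4 410.0 size 98.7 59.6 long-axis deg -78.5 ztop 11.7
  px [419. 238.] n 965 c mm 571.8 287.3 size 90.7 60.1 long-axis deg -80.9 ztop 11.6
go (605, 5, 250, -3.4) -> [-1.4415  0.0062 -0.0021] [-7.000e-04 -3.000e-04  3.846e-01]
```

Request:
send_rows(moves=[[-0.72,0,0,0,0,0.19],[-0.72,0,0,0,0,0.19],[-0.72,0,0,0,0,0.19],[-0.72,0,0,0,0,0.19],[-0.72,0,0,0,0,0.19]], grip=0.3)

```text
time_s: 1.45
position: [0.5125, 0.1575, 0.2497]
tcp_rot: [[-0.243, 0.97, 0.001], [0.97, 0.243, -0.001], [-0.001, 0.001, -1.0]]
force: [0.5, 0.2, 0.6]
opening: 0.631
grasp_force: 0.0
```

```bash
python3 - <<'E'
from h import *
st();go(605,5,250,-3.4)
E
```

```text
t 1.45 pos [512.5 157.5 249.7] yaw 14.1 F [0.5 0.2 0.6] open 0.631 gf 0.0
go (605, 5, 250, -3.4) -> [-6.818e-01  2.103e-01 -6.000e-04] [0.0006 0.0004 0.1943]
```

Request:
send_rows(moves=[[-0.68,0.21,0,0,0,0.194],[-0.68,0.21,0,0,0,0.194],[-0.68,0.21,0,0,0,0.194],[-0.68,0.21,0,0,0,0.194],[-0.68,0.21,0,0,0,0.194],[-0.68,0.21,0,0,0,0.194]])

```text
time_s: 2.05
position: [0.6025, 0.009, 0.2493]
tcp_rot: [[0.056, 0.998, -0.002], [0.998, -0.056, 0.002], [0.001, -0.002, -1.0]]
force: [-0.8, 0.5, 0.7]
opening: 0.303
grasp_force: 0.0
```

```bash
python3 - <<'E'
from h import *
st(); p,d,W=world('wrist'); cv2.imwrite('pics/w2.png',p[:,:,::-1]); M=masks(p)
print('bar');blobs((W[...,2]>.07)&(W[...,2]<.092)&~M['orange'],W,d,.07,.092,100)
print('front');blobs(M['orange'],W,d,.08,.105,100)
E
```

```text
t 2.05 pos [602.5   9.  249.3] yaw -3.2 F [-0.8  0.5  0.7] open 0.303 gf 0.0
bar
  px [336. 181.] n 1791 c mm 621.0 7.7 size 109.4 40.4 long-axis deg 86.7 ztop 82.6
front
  px [374. 159.] n 2367 c mm 647.7 21.2 size 159.7 12.1 long-axis deg 86.5 ztop 94.6
```

View pics/w2.png

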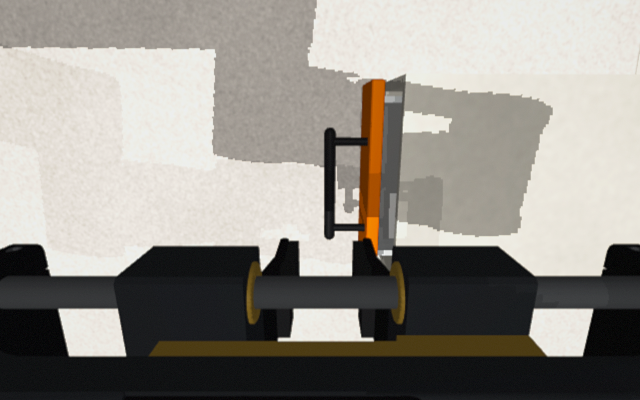

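The wrist view shows the bar handle (column 330, rows 130-238), the orange front (col 372) and the fingers (cols 285 and 365) that will straddle the bar. Descending.

```bash
python3 - <<'E'
from h import *
go(606,6,60,-3.5)
E
```

```text
go (606, 6, 60, -3.5) -> [-0.0138  0.0183  0.7576] [-0.0016 -0.0008  0.0041]
```

Request:
send_rows(moves=[[-0.014,0.018,0.1,0,0,0.004],[-0.014,0.018,0.3,0,0,0.004],[-0.014,0.018,0.45,0,0,0.004],[-0.014,0.018,0.55,0,0,0.004],[-0.014,0.018,0.65,0,0,0.004],[-0.014,0.018,0.72,0,0,0.004],[-0.014,0.018,0.755,0,0,0.004],[-0.014,0.018,0.755,0,0,0.004]])

```text
time_s: 2.9
position: [0.6061, 0.005, 0.0604]
tcp_rot: [[0.061, 0.998, -0.003], [0.998, -0.061, 0.001], [0.001, -0.003, -1.0]]
force: [0.4, 0.6, -0.5]
opening: 0.3
grasp_force: 0.0
```

Request:
send_rows(moves=[[0,0,0,0,0,0],[0,0,0,0,0,0],[0,0,0,0,0,0],[0,0,0,0,0,0],[0,0,0,0,0,0],[0,0,0,0,0,0]], grip=0)

```text
time_s: 3.5
position: [0.6078, 0.0033, 0.0623]
tcp_rot: [[0.064, 0.998, 0.001], [0.998, -0.064, 0.0], [0.001, 0.001, -1.0]]
force: [-3.3, 1.7, 6.5]
opening: 0.115
grasp_force: 30.0
```

```bash
python3 - <<'E'
from h import *
st();go(606-169.5,6+10.3,60,-3.5)
E
```

```text
t 3.5 pos [607.8   3.3  62.3] yaw -3.7 F [-3.3  1.7  6.5] open 0.115 gf 30.0
go (436.5, 16.3, 60, -3.5) -> [ 0.0082 -0.6871  0.0088] [ 0.0005 -0.0003 -0.0017]
```

Request:
send_rows(moves=[[0,-0.03,0,0,0,0],[0,-0.1,0,0,0,0],[0,-0.18,0,0,0,0],[0,-0.26,0,0,0,0],[0,-0.34,0,0,0,0],[0,-0.42,0,0,0,0],[0,-0.5,0,0,0,0],[0,-0.58,0,0,0,0],[0,-0.64,0,0,0,0],[0,-0.665,0,0,0,0],[0,-0.67,0,0,0,0],[0,-0.67,0,0,0,0]])

```text
time_s: 4.7
position: [0.4501, 0.0125, 0.0624]
tcp_rot: [[0.065, 0.998, 0.021], [0.998, -0.065, -0.003], [-0.001, 0.021, -1.0]]
force: [13.8, 7.5, -4.2]
opening: 0.115
grasp_force: 30.0
```

Request:
send_rows(moves=[[0,0,0,0,0,0],[0,0,0,0,0,0],[0,0,0,0,0,0],[0,0,0,0,0,0]], grip=0.3)

```text
time_s: 5.1
position: [0.4428, 0.0129, 0.0619]
tcp_rot: [[0.063, 0.998, 0.005], [0.998, -0.063, -0.001], [-0.001, 0.005, -1.0]]
force: [4.0, -0.3, 4.2]
opening: 0.289
grasp_force: 2.2
```

Request:
send_rows(moves=[[0,0,-0.1,0,0,0],[0,0,-0.3,0,0,0],[0,0,-0.5,0,0,0],[0,0,-0.7,0,0,0],[0,0,-0.8,0,0,0],[0,0,-0.8,0,0,0]])

```text
time_s: 5.7
position: [0.4408, 0.0133, 0.2643]
tcp_rot: [[0.063, 0.998, 0.005], [0.998, -0.063, -0.002], [-0.001, 0.005, -1.0]]
force: [0.1, 0.3, -0.4]
opening: 0.3
grasp_force: 0.0
```

```bash
python3 - <<'E'
from h import *
st(); p,d,W=world('wrist'); cv2.imwrite('pics/w3.png',p[:,:,::-1]); M=masks(p)
print('yellow');blobs(M['yellow'],W,d,0,.04,100)
print('front');blobs(M['orange'],W,d,.08,.105,100)
p,d,W=world('side'); M=masks(p); print('side yellow');blobs(M['yellow'],W,d,0,.04,30)
p,d,W=world('scene'); M=masks(p); print('scene yellow');blobs(M['yellow'],W,d,0,.04,30)
go(550,10,262,86.6)
E
```

```text
t 5.7 pos [440.8  13.3 264.3] yaw -3.6 F [ 0.1  0.3 -0.4] open 0.3 gf 0.0
yellow
  px [443. 165.] n 5032 c mm 579.7 9.5 size 105.3 66.6 long-axis deg -3.8 ztop 18.1
front
  px [376. 158.] n 2437 c mm 491.6 22.4 size 177.2 12.2 long-axis deg 86.6 ztop 94.6
side yellow
  px [314. 214.] n 296 c mm 579.2 15.3 size 104.8 61.2 long-axis deg -2.0 ztop 19.7
scene yellow
  px [320. 204.] n 243 c mm 557.6 9.6 size 66.6 60.6 long-axis deg 87.6 ztop 23.5
go (550, 10, 262, 86.6) -> [ 0.0129  0.4472 -0.0107] [-0.0021 -0.0026 -1.0027]
```

Drawer out about 156 mm; the pad lies at (580, 9.5), yaw −3.6. Now case B.

```bash
python3 - <<'E'
from h import *
go(540,240,240,9);
E
```

```text
go (540, 240, 240, 9) -> [0.9284 0.3492 0.0782] [-0.003  -0.0006 -0.1405]
```

Request:
send_rows(moves=[[0.93,0.35,0.08,-0.003,0,-0.14],[0.93,0.35,0.08,-0.003,0,-0.14],[0.93,0.35,0.08,-0.003,0,-0.14],[0.93,0.35,0.08,-0.003,0,-0.14],[0.93,0.35,0.08,-0.003,0,-0.14],[0.93,0.35,0.08,-0.003,0,-0.14],[0.93,0.35,0.08,-0.003,0,-0.14]], grip=1)

```text
time_s: 6.55
position: [0.5405, 0.2403, 0.238]
tcp_rot: [[-0.158, 0.987, -0.002], [0.987, 0.158, -0.002], [-0.002, -0.003, -1.0]]
force: [-0.7, -0.4, -1.0]
opening: 0.85
grasp_force: 0.0
```

```bash
cat >> h.py <<'E'
def look(keys,lo=-.01,hi=.05,n=300):
    st(); p,d,W=world('wrist'); M=masks(p)
    for k in keys: print(k); blobs(M[k],W,d,lo,hi,n)
    return p
E
python3 - <<'E'
from h import *
look(['orange','black'])
go(572,287,8,9.1)
E
```

```text
t 6.55 pos [540.5 240.3 238. ] yaw 9.1 F [-0.7 -0.4 -1. ] open 0.85 gf 0.0
orange
  px [242. 134.] n 2062 c mm 442.3 265.2 size 99.3 59.9 long-axis deg 81.8 ztop 11.8
black
  px [323.  34.] n 1077 c mm 514.0 386.6 size 58.6 50.8 long-axis deg 10.9 ztop 11.7
  px [361. 139.] n 1664 c mm 572.9 281.9 size 97.3 59.1 long-axis deg -81.0 ztop 11.8
go (572, 287, 8, 9.1) -> [0.1698 0.156  0.922 ] [-0.0011  0.0011 -0.001 ]
```

```bash
python3 - <<'E'
from h import *
go(572.7,282.2,4,9)
E
```

```text
go (572.7, 282.2, 4, 9) -> [0.1504 0.1558 0.938 ] [-0.0011  0.0011  0.0001]
```

Request:
send_rows(moves=[[0.15,0.156,0.1,0,0,0],[0.15,0.156,0.3,0,0,0],[0.15,0.156,0.5,0,0,0],[0.15,0.156,0.65,0,0,0],[0.15,0.156,0.78,0,0,0],[0.15,0.156,0.87,0,0,0],[0.15,0.156,0.91,0,0,0],[0.15,0.156,0.935,0,0,0],[0.15,0.156,0.935,0,0,0]])

```text
time_s: 7.5
position: [0.5762, 0.2824, 0.0078]
tcp_rot: [[-0.155, 0.988, 0.004], [0.988, 0.155, -0.0], [-0.001, 0.004, -1.0]]
force: [-0.1, -0.5, 0.3]
opening: 1.001
grasp_force: 0.0
```

Request:
send_rows(moves=[[0,0,0,0,0,0],[0,0,0,0,0,0],[0,0,0,0,0,0],[0,0,0,0,0,0],[0,0,0,0,0,0],[0,0,0,0,0,0]], grip=0)

```text
time_s: 8.1
position: [0.5757, 0.2834, 0.0082]
tcp_rot: [[-0.156, 0.988, 0.004], [0.988, 0.156, 0.0], [-0.001, 0.004, -1.0]]
force: [-2.9, -0.6, 5.5]
opening: 0.678
grasp_force: 30.0
```

```bash
python3 - <<'E'
from h import *
st(); go(573,282,150,9)
E
```

```text
t 8.1 pos [575.7 283.4   8.2] yaw 9.0 F [-2.9 -0.6  5.5] open 0.678 gf 30.0
go (573, 282, 150, 9) -> [-0.004  -0.0095 -0.5671] [ 0.0024  0.0003 -0.0002]
```

Request:
send_rows(moves=[[0,0,0,0,0,0],[0,0,0,0,0,0],[0,0,0,0,0,0],[0,-0.008,0.012,0,0,0],[0,-0.008,0.012,0,0,0],[0,-0.008,0.012,0,0,0]], grip=0.85)

```text
time_s: 8.7
position: [0.5741, 0.2829, 0.0043]
tcp_rot: [[-0.156, 0.988, 0.004], [0.988, 0.156, 0.0], [-0.001, 0.004, -1.0]]
force: [0.0, 0.1, 0.1]
opening: 0.847
grasp_force: 0.0
```

```bash
python3 - <<'E'
from h import *
st();  viewer.capture('wrist'); st(); viewer.capture('wrist'); st()
E
```

```text
t 8.7 pos [574.1 282.9   4.3] yaw 9.0 F [0.  0.1 0.1] open 0.847 gf 0.0
t 8.75 pos [574.2 283.    4.5] yaw 9.0 F [ 0.1  1.  -0.2] open 0.853 gf 0.0
t 8.8 pos [574.3 283.    4.6] yaw 9.0 F [-0.1 -0.2  0. ] open 0.847 gf 0.0
```

Request:
send_rows(moves=[[0,0,0,0,0,0],[0,0,0,0,0,0],[0,0,0,0,0,0],[0,0,0,0,0,0],[0,0,0,0,0,0],[0,0,-0.05,0,0,0],[0,0,-0.2,0,0,0],[0,0,-0.35,0,0,0],[0,0,-0.5,0,0,0],[0,0,-0.6,0,0,0],[0,0,-0.6,0,0,0]], grip=0)

```text
time_s: 9.9
position: [0.5761, 0.2839, 0.1598]
tcp_rot: [[-0.156, 0.988, 0.014], [0.988, 0.156, 0.003], [0.001, 0.014, -1.0]]
force: [0.6, -0.0, -1.9]
opening: 0.683
grasp_force: 30.0
```

```bash
python3 - <<'E'
from h import *
st(); go(576,145,155,48); go(580,9.5,155,86.4)
E
```

```text
t 9.9 pos [576.1 283.9 159.8] yaw 9.0 F [ 0.6 -0.  -1.9] open 0.683 gf 30.0
go (576, 145, 155, 48) -> [-0.5487 -0.0875  0.0176] [ 0.0087  0.0025 -0.4336]
go (580, 9.5, 155, 86.4) -> [-1.0866 -0.1562  0.0162] [ 0.0078  0.0056 -0.8602]
```

Request:
send_rows(moves=[[-0.1,-0.015,0.01,0.001,0,-0.086],[-0.2,-0.03,0.01,0.002,0,-0.172],[-0.3,-0.045,0.01,0.003,0,-0.258],[-0.4,-0.06,0.01,0.004,0,-0.344],[-0.5,-0.075,0.01,0.005,0,-0.43],[-0.6,-0.09,0.01,0.006,0,-0.516],[-0.7,-0.105,0.01,0.007,0,-0.602],[-0.8,-0.12,0.01,0.007,0,-0.688],[-0.9,-0.135,0.01,0.008,0,-0.774],[-1,-0.15,0.016,0.008,0,-0.86],[-1,-0.15,0.016,0.008,0,-0.86]])

```text
time_s: 11.0
position: [0.5745, 0.0273, 0.1491]
tcp_rot: [[-0.998, 0.065, -0.006], [0.065, 0.998, -0.009], [0.006, -0.009, -1.0]]
force: [0.5, -0.5, -1.8]
opening: 0.681
grasp_force: 30.0
```

```bash
python3 - <<'E'
from h import *
p=look(['yellow','orange'],.0,.11); cv2.imwrite('pics/w4.png',p[:,:,::-1]); go(580,9.5,100,86.4)
E
```

```text
t 11.0 pos [574.5  27.3 149.1] yaw 86.3 F [ 0.5 -0.5 -1.8] open 0.681 gf 30.0
yellow
  px [306. 149.] n 1298 c mm 534.0 12.0 size 65.7 13.5 long-axis deg 86.4 ztop 17.9
orange
  px [586.  31.] n 1976 c mm 453.5 247.9 size 70.9 33.0 long-axis deg 82.0 ztop 11.5
  px [297.  91.] n 7116 c mm 491.0 14.6 size 192.6 12.0 long-axis deg 86.2 ztop 94.6
go (580, 9.5, 100, 86.4) -> [-0.0289 -0.0745  0.1975] [-0.0052 -0.0037 -0.0028]
```

View pics/w4.png

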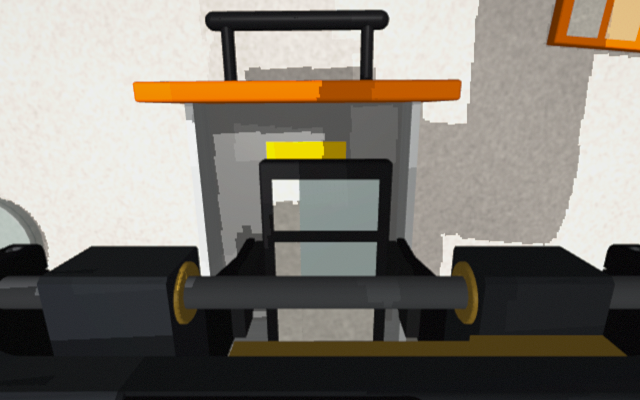

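The case is held straight between the fingers (cols 260–392, far edge at row 160), and the yellow mark shows beyond it at (306,149). Measure the held case's offset.

```bash
cat >> h.py <<'E'
def held(lo=0,hi=20):
    """offset of the held piece in tool axes (mm): far (+x) end and y-centre of the piece near it"""
    s=readout.read_state(); p,d,W=world('wrist'); R=np.array(s['tcp_rot'])
    T=(W-s['position'])@R*1000
    m=(d>0)&(T[...,2]>-hi)&(T[...,2]<-lo)&(T[...,0]>25)&(T[...,0]<75)&(abs(T[...,1])<50)
    q=T[m]; 
    if len(q)<50: print('held: few',len(q)); return
    (c,wh,a)=cv2.minAreaRect(q[:,:2].astype(np.float32)); print('held +x end',np.percentile(q[:,0],98).round(1),'y',np.percentile(q[:,1],[1,99]).round(1),'z',np.percentile(q[:,2],[5,95]).round(1),'rect',np.round(c,1),np.round(wh,1),round(a,1))
E
python3 - <<'E'
from h import *
held()
E
```

```text
held +x end 49.8 y [-29.3  29.1] z [-7.3 -4.9] rect [37.6 -0. ] [60.3 25.1] 90.0
```

```bash
python3 - <<'E'
from h import *
go(580,9.5,26,86.4)
E
```

```text
go (580, 9.5, 26, 86.4) -> [-0.0307 -0.0763  0.4944] [-0.005  -0.0036 -0.0023]
```

Request:
send_rows(moves=[[-0.03,-0.076,0.02,-0.005,-0.004,-0.002],[-0.03,-0.076,0.08,-0.005,-0.004,-0.002],[-0.03,-0.076,0.18,-0.005,-0.004,-0.002],[-0.03,-0.076,0.28,-0.005,-0.004,-0.002],[-0.03,-0.076,0.36,-0.005,-0.004,-0.002],[-0.03,-0.076,0.42,-0.005,-0.004,-0.002],[-0.03,-0.076,0.45,-0.005,-0.004,-0.002],[-0.03,-0.076,0.45,-0.005,-0.004,-0.002],[-0.03,-0.076,0.45,-0.005,-0.004,-0.002]])

```text
time_s: 12.0
position: [0.5817, 0.0103, 0.0386]
tcp_rot: [[-0.998, 0.06, 0.004], [0.06, 0.998, -0.001], [-0.004, -0.001, -1.0]]
force: [-0.4, 0.4, -1.8]
opening: 0.682
grasp_force: 30.0
```

```bash
python3 - <<'E'
from h import *
st();go(580,9.5,25,86.4)
E
```

```text
t 12.0 pos [581.7  10.3  38.6] yaw 86.6 F [-0.4  0.4 -1.8] open 0.682 gf 30.0
go (580, 9.5, 25, 86.4) -> [ 0.0067 -0.0036  0.0543] [-0.0004  0.0026  0.0019]
```

Lower, release, raise.

Request:
send_rows(moves=[[0.007,-0.004,0.02,0,0.0026,0],[0.007,-0.004,0.04,0,0.0026,0],[0.007,-0.004,0.052,0,0.0026,0],[0.007,-0.004,0.056,0,0.0026,0],[0.007,-0.004,0.056,0,0.0026,0]])

```text
time_s: 12.5
position: [0.5796, 0.0088, 0.0241]
tcp_rot: [[-0.998, 0.06, -0.001], [0.06, 0.998, -0.001], [0.001, -0.001, -1.0]]
force: [0.5, 0.1, -2.1]
opening: 0.678
grasp_force: 30.0
```

Request:
send_rows(moves=[[0,0,0,0,0,0],[0,0,0,0,0,0],[0,0,0,0,0,0],[0,0,0,0,0,0],[0,0,-0.1,0,0,0],[0,0,-0.3,0,0,0],[0,0,-0.5,0,0,0],[0,0,-0.7,0,0,0],[0,0,-0.7,0,0,0]], grip=0.9)

```text
time_s: 13.4
position: [0.5848, 0.0083, 0.207]
tcp_rot: [[-0.998, 0.06, 0.016], [0.06, 0.998, -0.004], [-0.016, -0.003, -1.0]]
force: [0.4, 0.0, 0.8]
opening: 0.902
grasp_force: 0.0
```

```bash
python3 - <<'E'
from h import *
p=look(['yellow','black','orange'],.01,.1,100); cv2.imwrite('pics/w5.png',p[:,:,::-1]); go(505,-200,200,84)
E
```

```text
t 13.4 pos [584.8   8.3 207. ] yaw 86.6 F [0.4 0.  0.8] open 0.902 gf 0.0
yellow
  px [332. 156.] n 886 c mm 578.7 8.8 size 97.7 60.1 long-axis deg -3.5 ztop 28.5
black
  px [327.  24.] n 2870 c mm 464.8 16.4 size 107.9 37.1 long-axis deg 86.5 ztop 82.6
  px [328. 171.] n 2037 c mm 579.8 8.6 size 98.1 58.9 long-axis deg -3.6 ztop 29.7
  px [  4. 240.] n 124 c mm 632.2 -340.9 size 12.5 3.5 long-axis deg 9.1 ztop 21.2
orange
  px [585.  26.] n 1466 c mm 454.0 261.8 size 98.4 35.4 long-axis deg 81.9 ztop 11.6
  px [326.  76.] n 5255 c mm 491.1 14.6 size 193.0 11.2 long-axis deg 86.5 ztop 94.6
go (505, -200, 200, 84) -> [ 0.2595 -0.8516  0.0137] [-0.0011  0.006   0.0285]
```

View pics/w5.png

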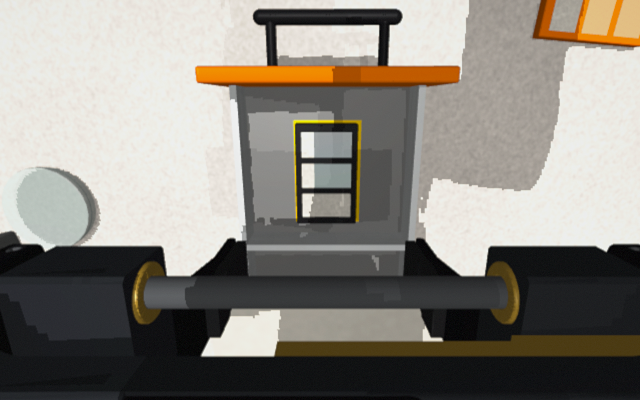

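Case B lies at (580, 8.6), inside the mark's yellow border (px 328,171). Now the sheets.

Request:
send_rows(moves=[[0.26,-0.85,0.014,0,0.006,0.03],[0.26,-0.85,0.014,0,0.006,0.03],[0.26,-0.85,0.014,0,0.006,0.03],[0.26,-0.85,0.014,0,0.006,0.03],[0.26,-0.85,0.014,0,0.006,0.03],[0.26,-0.85,0.014,0,0.006,0.03],[0.26,-0.85,0.014,0,0.006,0.03]], grip=1)

```text
time_s: 14.15
position: [0.5011, -0.1988, 0.1947]
tcp_rot: [[-0.994, 0.109, -0.012], [0.109, 0.994, 0.002], [0.012, 0.001, -1.0]]
force: [1.3, -0.1, -0.3]
opening: 1.0
grasp_force: 0.0
```

```bash
python3 - <<'E'
from h import *
st(); go(489,-430,200,81)
E
```

```text
t 14.15 pos [ 501.1 -198.8  194.7] yaw 83.8 F [ 1.3 -0.1 -0.3] open 1.0 gf 0.0
go (489, -430, 200, 81) -> [-0.052  -0.9247 -0.0229] [ 0.0005 -0.0079  0.0306]
```

Request:
send_rows(moves=[[-0.05,-0.92,-0.02,0,-0.008,0.03],[-0.05,-0.92,-0.02,0,-0.008,0.03],[-0.05,-0.92,-0.02,0,-0.008,0.03],[-0.05,-0.92,-0.02,0,-0.008,0.03],[-0.05,-0.92,-0.02,0,-0.008,0.03],[-0.05,-0.92,-0.02,0,-0.008,0.03],[-0.05,-0.92,-0.02,0,-0.008,0.03],[-0.05,-0.92,-0.02,0,-0.008,0.03]])

```text
time_s: 14.95
position: [0.4904, -0.4265, 0.2003]
tcp_rot: [[-0.988, 0.152, 0.001], [0.152, 0.988, 0.001], [-0.001, 0.001, -1.0]]
force: [-0.2, 0.1, -0.5]
opening: 1.001
grasp_force: 0.0
```

```bash
python3 - <<'E'
from h import *
p=look(['blue'],-.01,.05,100); cv2.imwrite('pics/w6.png',p[:,:,::-1])
E
```

```text
t 14.95 pos [ 490.4 -426.5  200.3] yaw 81.3 F [-0.2  0.1 -0.5] open 1.001 gf 0.0
blue
  px [320. 179.] n 6652 c mm 490.2 -431.2 size 103.0 66.9 long-axis deg -9.6 ztop 17.8
```

View pics/w6.png

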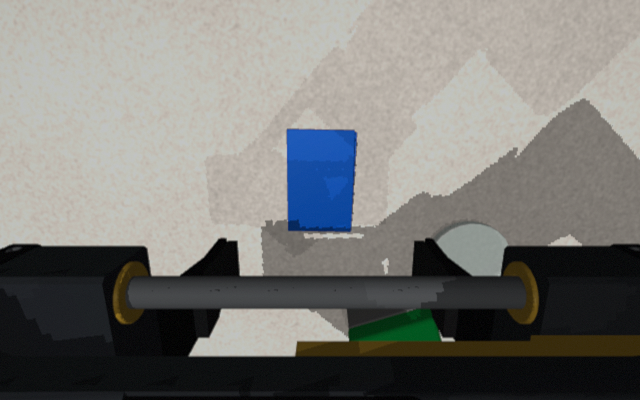

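The pile (px 287–356, rows 128–231) is square to the tool; its top is at 17.8 mm.

```bash
python3 - <<'E'
from h import *
go(490.2,-431.2,30,80.4)
E
```

```text
go (490.2, -431.2, 30, 80.4) -> [-0.0008 -0.019   0.6823] [0.0004 0.001  0.0099]
```

Request:
send_rows(moves=[[0,-0.019,0.05,0,0,0.01],[0,-0.019,0.2,0,0,0.01],[0,-0.019,0.35,0,0,0.01],[0,-0.019,0.5,0,0,0.01],[0,-0.019,0.6,0,0,0.01],[0,-0.019,0.66,0,0,0.01],[0,-0.019,0.68,0,0,0.01],[0,-0.019,0.68,0,0,0.01],[0,-0.019,0.68,0,0,0.01],[0,-0.019,0.68,0,0,0.01]])

```text
time_s: 16.0
position: [0.4905, -0.4351, 0.0328]
tcp_rot: [[-0.986, 0.169, 0.005], [0.169, 0.986, -0.004], [-0.005, -0.003, -1.0]]
force: [-0.5, -0.2, -0.2]
opening: 0.996
grasp_force: 0.0
```

```bash
python3 - <<'E'
from h import *
look(['blue'],-.01,.05,100); go(490.2,-431.2,14,80.4)
E
```

```text
t 16.0 pos [ 490.5 -435.1   32.8] yaw 80.3 F [-0.5 -0.2 -0.2] open 0.996 gf 0.0
blue
  px [332. 210.] n 15823 c mm 473.2 -428.6 size 70.1 66.8 long-axis deg -9.7 ztop 17.7
  px [331. 318.] n 2144 c mm 534.4 -439.8 size 65.1 14.1 long-axis deg 79.9 ztop 17.6
go (490.2, -431.2, 14, 80.4) -> [0.0035 0.0152 0.0745] [-0.0019  0.0032 -0.0017]
```

Request:
send_rows(moves=[[0.0035,0.015,0.03,-0.002,0.003,-0.002],[0.0035,0.015,0.06,-0.002,0.003,-0.002],[0.0035,0.015,0.073,-0.002,0.003,-0.002],[0.0035,0.015,0.073,-0.002,0.003,-0.002],[0.0035,0.015,0.073,-0.002,0.003,-0.002],[0.0035,0.015,0.073,-0.002,0.003,-0.002]], grip=0.9)

```text
time_s: 16.65
position: [0.4896, -0.4305, 0.0129]
tcp_rot: [[-0.986, 0.166, -0.001], [0.166, 0.986, 0.002], [0.002, 0.002, -1.0]]
force: [-0.4, -0.8, -1.0]
opening: 0.905
grasp_force: 0.0
```

```bash
python3 - <<'E'
from h import *
st(); go(490.2,-431.2,14,80.4)
E
```

```text
t 16.65 pos [ 489.6 -430.5   12.9] yaw 80.4 F [-0.4 -0.8 -1. ] open 0.905 gf 0.0
go (490.2, -431.2, 14, 80.4) -> [-0.0029 -0.0022 -0.0045] [ 0.0012 -0.0011  0.0003]
```

Request:
send_rows(moves=[[0,0,-0.006,0,0,0],[0,0,-0.006,0,0,0],[0,0,-0.006,0,0,0],[0,0,-0.006,0,0,0],[0,0,-0.006,0,0,0],[0,0,-0.006,0,0,0]], grip=0)

```text
time_s: 17.25
position: [0.4897, -0.4306, 0.0147]
tcp_rot: [[-0.986, 0.166, -0.001], [0.166, 0.986, 0.002], [0.001, 0.002, -1.0]]
force: [0.0, -0.3, 2.1]
opening: 0.746
grasp_force: 30.0
```

Request:
send_rows(moves=[[0,0,-0.02,0,0,0],[0,0,-0.1,0,0,0],[0,0,-0.2,0,0,0],[0,0,-0.35,0,0,0],[0,0,-0.5,0,0,0],[0,0,-0.6,0,0,0],[0,0,-0.6,0,0,0]])

```text
time_s: 17.95
position: [0.4915, -0.4327, 0.1689]
tcp_rot: [[-0.986, 0.166, 0.004], [0.166, 0.986, -0.005], [-0.005, -0.004, -1.0]]
force: [1.0, -0.2, 0.4]
opening: 0.747
grasp_force: 30.0
```

```bash
python3 - <<'E'
from h import *
p=look(['blue'],-.01,.2,100); held(-15,20); cv2.imwrite('pics/w7.png',p[:,:,::-1]); 
f,d,W=world('side'); cv2.imwrite('pics/s7.png',cv2.resize(f[:,:,::-1][200:360,200:440],None,fx=2.5,fy=2.5))
blobs(masks(f)['blue'],W,d,-.01,.05,100)
go(535,-220,160,83); go(580,9,160,86.4)
E
```

```text
t 17.95 pos [ 491.5 -432.7  168.9] yaw 80.4 F [ 1.  -0.2  0.4] open 0.747 gf 30.0
blue
  px [326. 207.] n 18245 c mm 469.8 -429.2 size 65.6 59.4 long-axis deg 80.3 ztop 171.7
  px [326. 324.] n 4021 c mm 527.0 -438.6 size 65.5 20.3 long-axis deg 80.1 ztop 172.0
held +x end 51.4 y [-32.2  32.1] z [-3.1 -0.9] rect [38.4  0.1] [66.4 26.8] 90.0
  px [303. 322.] n 1032 c mm 490.5 -432.8 size 99.3 69.7 long-axis deg -9.6 ztop 13.2
go (535, -220, 160, 83) -> [-0.0423  0.8576  0.0154] [ 0.0026 -0.0025 -0.0286]
go (580, 9, 160, 86.4) -> [-0.0675  1.7908  0.0191] [ 0.0027 -0.0024 -0.0663]
```

One sheet is held (side view pile height dropped from 19 to 13 mm).

Request:
send_rows(moves=[[0,0.05,0,0,0,0],[-0.01,0.2,0,0,0,0],[-0.02,0.38,0,0,0,-0.01],[-0.03,0.56,0.01,0,0,-0.02],[-0.04,0.74,0.01,0,0,-0.03],[-0.04,0.9,0.015,0,0,-0.03],[-0.04,0.9,0.015,0,0,-0.03]])

```text
time_s: 18.8
position: [0.5352, -0.2032, 0.159]
tcp_rot: [[-0.993, 0.114, -0.007], [0.114, 0.993, 0.008], [0.008, 0.007, -1.0]]
force: [-0.6, -0.3, -0.5]
opening: 0.748
grasp_force: 30.0
```

```bash
python3 - <<'E'
from h import *
st(); go(580,9,160,86.4)
E
```

```text
t 18.8 pos [ 535.2 -203.2  159. ] yaw 83.4 F [-0.6 -0.3 -0.5] open 0.748 gf 30.0
go (580, 9, 160, 86.4) -> [-0.0813  0.8637  0.0016] [ 0.0048 -0.0052 -0.0328]
```

Request:
send_rows(moves=[[-0.01,0.1,0,0,0,0],[-0.02,0.25,0,0,0,0],[-0.04,0.43,0,0,0,-0.01],[-0.06,0.6,0,0,0,-0.02],[-0.08,0.77,0,0,0,-0.03],[-0.08,0.86,0,0,-0.004,-0.033],[-0.08,0.86,0,0,-0.004,-0.033],[-0.08,0.86,0,0,-0.004,-0.033]])

```text
time_s: 19.6
position: [0.5817, 0.0008, 0.1604]
tcp_rot: [[-0.998, 0.067, 0.002], [0.067, 0.998, 0.002], [-0.002, 0.002, -1.0]]
force: [-0.6, -0.7, -0.3]
opening: 0.746
grasp_force: 30.0
```

```bash
python3 - <<'E'
from h import *
look(['orange'],.08,.11); held(-15,20); go(580,9,55,86.4)
E
```

```text
t 19.6 pos [581.7   0.8 160.4] yaw 86.2 F [-0.6 -0.7 -0.3] open 0.746 gf 30.0
orange
  px [338.  75.] n 6600 c mm 491.0 14.6 size 193.0 12.0 long-axis deg 86.5 ztop 94.7
held +x end 51.5 y [-32.2  32.1] z [-3.1 -1. ] rect [38.4 -0.1] [26.7 66.2] 0.0
go (580, 9, 55, 86.4) -> [0.0126 0.0367 0.4233] [ 0.0011  0.0021 -0.0041]
```

Request:
send_rows(moves=[[0.012,0.035,0.03,0,0.002,-0.004],[0.012,0.035,0.12,0,0.002,-0.004],[0.012,0.035,0.22,0,0.002,-0.004],[0.012,0.035,0.32,0,0.002,-0.004],[0.012,0.035,0.39,0,0.002,-0.004],[0.012,0.035,0.43,0,0.002,-0.004],[0.012,0.035,0.43,0,0.002,-0.004],[0.012,0.035,0.43,0,0.002,-0.004],[0.012,0.035,0.43,0,0.002,-0.004]])

```text
time_s: 20.6
position: [0.5815, 0.0094, 0.0549]
tcp_rot: [[-0.998, 0.062, 0.004], [0.062, 0.998, 0.002], [-0.004, 0.002, -1.0]]
force: [-0.9, -0.3, -0.1]
opening: 0.748
grasp_force: 30.0
```

```bash
python3 - <<'E'
from h import *
st(); go(579.7,8.7,34.5,86.4)
E
```

```text
t 20.6 pos [581.5   9.4  54.9] yaw 86.4 F [-0.9 -0.3 -0.1] open 0.748 gf 30.0
go (579.7, 8.7, 34.5, 86.4) -> [ 0.0072 -0.0036  0.0817] [0.0012 0.0023 0.0005]
```

Request:
send_rows(moves=[[0.007,-0.004,0.03,0,0.002,0],[0.007,-0.004,0.055,0,0.002,0],[0.007,-0.004,0.072,0,0.002,0],[0.007,-0.004,0.081,0,0.002,0],[0.007,-0.004,0.081,0,0.002,0],[0.007,-0.004,0.081,0,0.002,0]])

```text
time_s: 21.2
position: [0.5789, 0.0089, 0.0336]
tcp_rot: [[-0.998, 0.062, -0.002], [0.062, 0.998, 0.002], [0.002, 0.002, -1.0]]
force: [-0.1, -0.0, -0.6]
opening: 0.747
grasp_force: 30.0
```

Request:
send_rows(moves=[[0,0,0,0,0,0],[0,0,0,0,0,0],[0,0,0,0,0,0],[0,0,0,0,0,0],[0,0,-0.1,0,0,0],[0,0,-0.3,0,0,0],[0,0,-0.5,0,0,0],[0,0,-0.7,0,0,0],[0,0,-0.7,0,0,0],[0,0,-0.7,0,0,0]], grip=0.95)

```text
time_s: 22.2
position: [0.5798, 0.0084, 0.2103]
tcp_rot: [[-0.998, 0.062, 0.002], [0.062, 0.998, 0.002], [-0.002, 0.002, -1.0]]
force: [-0.4, 0.3, -0.8]
opening: 0.951
grasp_force: 0.0
```

```bash
python3 - <<'E'
from h import *
p=look(['blue','orange'],.0,.1,100); go(545,210,200,12)
E
```

```text
t 22.2 pos [579.8   8.4 210.3] yaw 86.5 F [-0.4  0.3 -0.8] open 0.951 gf 0.0
blue
  px [325. 180.] n 6910 c mm 579.4 8.5 size 103.1 65.6 long-axis deg -3.7 ztop 35.7
orange
  px [578.  33.] n 2278 c mm 449.9 263.5 size 100.6 44.5 long-axis deg 82.1 ztop 11.6
  px [327.  85.] n 4646 c mm 491.2 14.8 size 192.9 11.5 long-axis deg 86.5 ztop 94.6
go (545, 210, 200, 12) -> [0.1833 0.7958 0.0362] [ 2.000e-04 -2.100e-03  8.273e-01]
```

Request:
send_rows(moves=[[0.18,0.8,0.03,0,0,0.83],[0.18,0.8,0.03,0,0,0.83],[0.18,0.8,0.03,0,0,0.83],[0.18,0.8,0.03,0,0,0.83],[0.18,0.8,0.03,0,0,0.83],[0.18,0.8,0.03,0,0,0.83],[0.18,0.8,0.03,0,0,0.83],[0.18,0.8,0.03,0,0,0.83],[0.18,0.8,0.03,0,0,0.83],[0.18,0.8,0.03,0,0,0.83],[0.18,0.8,0.03,0,0,0.83]], grip=1)

```text
time_s: 23.35
position: [0.5455, 0.2106, 0.1999]
tcp_rot: [[-0.207, 0.978, -0.005], [0.978, 0.207, 0.001], [0.003, -0.005, -1.0]]
force: [0.1, 0.0, 0.5]
opening: 1.002
grasp_force: 0.0
```

```bash
python3 - <<'E'
from h import *
st(); go(508.4,410,200,11.5)
E
```

```text
t 23.35 pos [545.5 210.6 199.9] yaw 11.9 F [0.1 0.  0.5] open 1.002 gf 0.0
go (508.4, 410, 200, 11.5) -> [0.8109 0.0198 0.0014] [-0.0031 -0.0016  0.0048]
```

Request:
send_rows(moves=[[0.81,0.02,0,-0.003,-0.002,0.005],[0.81,0.02,0,-0.003,-0.002,0.005],[0.81,0.02,0,-0.003,-0.002,0.005],[0.81,0.02,0,-0.003,-0.002,0.005],[0.81,0.02,0,-0.003,-0.002,0.005],[0.81,0.02,0,-0.003,-0.002,0.005],[0.81,0.02,0,-0.003,-0.002,0.005]])

```text
time_s: 24.05
position: [0.51, 0.4089, 0.2014]
tcp_rot: [[-0.197, 0.98, 0.002], [0.98, 0.197, -0.002], [-0.002, 0.002, -1.0]]
force: [0.1, -0.1, -0.3]
opening: 0.998
grasp_force: 0.0
```

```bash
python3 - <<'E'
from h import *
look(['black','orange']); go(508.4,410,4.5,11.3)
E
```

```text
t 24.05 pos [510.  408.9 201.4] yaw 11.3 F [ 0.1 -0.1 -0.3] open 0.998 gf 0.0
black
  px [326. 174.] n 1927 c mm 509.7 410.8 size 99.6 59.2 long-axis deg -80.0 ztop 11.8
orange
  px [259. 258.] n 485 c mm 453.8 305.4 size 47.1 19.1 long-axis deg -8.2 ztop 11.6
  px [244. 323.] n 314 c mm 444.7 233.5 size 44.8 37.9 long-axis deg -8.3 ztop 11.8
go (508.4, 410, 4.5, 11.3) -> [ 0.0088 -0.0084  0.7885] [ 0.0015  0.0011 -0.0003]
```

Request:
send_rows(moves=[[0.008,0,0.05,0,0,0.014],[0.008,0,0.2,0,0,0.014],[0.008,0,0.37,0,0,0.014],[0.008,0,0.53,0,0,0.014],[0.008,0,0.64,0,0,0.014],[0.008,0,0.72,0,0,0.014],[0.008,0,0.76,0,0,0.014],[0.008,0,0.77,0,0,0.014],[0.008,0,0.77,0,0,0.014],[0.008,0,0.77,0,0,0.014]])

```text
time_s: 25.1
position: [0.5115, 0.4124, 0.0109]
tcp_rot: [[-0.174, 0.985, 0.006], [0.985, 0.174, 0.001], [0.0, 0.006, -1.0]]
force: [0.5, -0.2, 0.2]
opening: 1.001
grasp_force: 0.0
```

```bash
python3 - <<'E'
from h import *
st(); go(509.7,410.8,4.5,10)
E
```

```text
t 25.1 pos [511.5 412.4  10.9] yaw 10.0 F [ 0.5 -0.2  0.2] open 1.001 gf 0.0
go (509.7, 410.8, 4.5, 10) -> [-0.0051 -0.0084  0.0257] [ 0.0038 -0.0001  0.0003]
```

Request:
send_rows(moves=[[-0.005,-0.008,0.02,0.004,0,0],[-0.005,-0.008,0.025,0.004,0,0],[-0.005,-0.008,0.025,0.004,0,0]])

```text
time_s: 25.4
position: [0.5087, 0.4105, 0.0036]
tcp_rot: [[-0.175, 0.985, -0.002], [0.985, 0.175, -0.001], [-0.001, -0.003, -1.0]]
force: [-0.2, -0.4, 0.7]
opening: 0.999
grasp_force: 0.0
```

Request:
send_rows(moves=[[0,0,0,0,0,0],[0,0,0,0,0,0],[0,0,0,0,0,0],[0,0,0,0,0,0],[0,0,0,0,0,0],[0,0,0,0,0,0],[0,0,-0.05,0,0,0],[0,0,-0.2,0,0,0],[0,0,-0.4,0,0,0],[0,0,-0.55,0,0,0],[0,0,-0.65,0,0,0],[0,0,-0.65,0,0,0]], grip=0)

```text
time_s: 26.6
position: [0.5116, 0.4122, 0.1712]
tcp_rot: [[-0.175, 0.985, 0.006], [0.985, 0.175, 0.004], [0.003, 0.007, -1.0]]
force: [0.1, 0.2, -2.5]
opening: 0.686
grasp_force: 30.0
```

```bash
python3 - <<'E'
from h import *
st(); go(560,190,165,50)
E
```

```text
t 26.6 pos [511.6 412.2 171.2] yaw 10.1 F [ 0.1  0.2 -2.5] open 0.686 gf 30.0
go (560, 190, 165, 50) -> [-0.9091  0.0351  0.0226] [ 4.800e-03 -1.000e-04 -4.438e-01]
```

Request:
send_rows(moves=[[-0.05,0,0,0,0,-0.04],[-0.16,0.01,0,0,0,-0.1],[-0.3,0.01,0,0,0,-0.16],[-0.45,0.02,0,0,0,-0.23],[-0.6,0.03,0.01,0,0,-0.3],[-0.75,0.03,0.02,0,0,-0.37],[-0.91,0.035,0.02,0.005,0,-0.44],[-0.91,0.035,0.02,0.005,0,-0.44]])

```text
time_s: 27.4
position: [0.5576, 0.1833, 0.1591]
tcp_rot: [[-0.76, 0.65, -0.012], [0.65, 0.76, -0.007], [0.004, -0.014, -1.0]]
force: [-0.3, -0.3, -2.0]
opening: 0.69
grasp_force: 30.0
```

```bash
python3 - <<'E'
from h import *
st(); go(579.5,8.5,160,86.4)
E
```

```text
t 27.4 pos [557.6 183.3 159.1] yaw 49.4 F [-0.3 -0.3 -2. ] open 0.69 gf 30.0
go (579.5, 8.5, 160, 86.4) -> [-0.5214 -0.4743  0.0006] [-0.0075 -0.0055 -0.4106]
```

Request:
send_rows(moves=[[-0.09,-0.08,0,-0.001,-0.001,-0.07],[-0.18,-0.16,0,-0.002,-0.002,-0.14],[-0.27,-0.24,0,-0.003,-0.002,-0.21],[-0.36,-0.33,0,-0.004,-0.003,-0.28],[-0.45,-0.41,0,-0.005,-0.004,-0.35],[-0.52,-0.475,0,-0.005,-0.004,-0.41],[-0.52,-0.475,0,-0.005,-0.004,-0.41],[-0.52,-0.475,0,-0.005,-0.004,-0.41]])

```text
time_s: 28.2
position: [0.5786, 0.0139, 0.1604]
tcp_rot: [[-0.998, 0.063, -0.003], [0.063, 0.998, 0.001], [0.003, 0.001, -1.0]]
force: [-0.2, 0.1, -2.2]
opening: 0.69
grasp_force: 30.0
```

```bash
python3 - <<'E'
from h import *
look(['orange'],.08,.11); held(); go(579.5,8.5,58,86.4)
E
```

```text
t 28.2 pos [578.6  13.9 160.4] yaw 86.4 F [-0.2  0.1 -2.2] open 0.69 gf 30.0
orange
  px [318.  83.] n 6353 c mm 491.0 15.0 size 193.0 11.9 long-axis deg 86.6 ztop 94.6
held +x end 50.4 y [-29.7  28.5] z [-8.6 -6.2] rect [37.8 -0.6] [60.2 25.9] 89.7
go (579.5, 8.5, 58, 86.4) -> [-0.0057 -0.0252  0.4114] [ 0.0004 -0.0017  0.0016]
```

Request:
send_rows(moves=[[-0.005,-0.025,0.03,0,-0.002,0.002],[-0.005,-0.025,0.12,0,-0.002,0.002],[-0.005,-0.025,0.22,0,-0.002,0.002],[-0.005,-0.025,0.32,0,-0.002,0.002],[-0.005,-0.025,0.38,0,-0.002,0.002],[-0.005,-0.025,0.41,0,-0.002,0.002],[-0.005,-0.025,0.41,0,-0.002,0.002],[-0.005,-0.025,0.41,0,-0.002,0.002],[-0.005,-0.025,0.41,0,-0.002,0.002]])

```text
time_s: 29.2
position: [0.5814, 0.0072, 0.0602]
tcp_rot: [[-0.998, 0.063, 0.005], [0.063, 0.998, -0.001], [-0.005, -0.0, -1.0]]
force: [-0.4, -0.7, -2.6]
opening: 0.684
grasp_force: 30.0
```

```bash
python3 - <<'E'
from h import *
st(); go(579.5,9,41,86.4)
E
```

```text
t 29.2 pos [581.4   7.2  60.2] yaw 86.4 F [-0.4 -0.7 -2.6] open 0.684 gf 30.0
go (579.5, 9, 41, 86.4) -> [0.0082 0.0066 0.0767] [-0.0002  0.0031 -0.0002]
```

Request:
send_rows(moves=[[0.008,0.006,0.03,0,0.003,0],[0.008,0.006,0.055,0,0.003,0],[0.008,0.006,0.07,0,0.003,0],[0.008,0.006,0.077,0,0.003,0],[0.008,0.006,0.077,0,0.003,0],[0.008,0.006,0.077,0,0.003,0]])

```text
time_s: 29.8
position: [0.5788, 0.0088, 0.0399]
tcp_rot: [[-0.998, 0.063, -0.002], [0.063, 0.998, 0.0], [0.002, -0.0, -1.0]]
force: [0.2, -0.3, -3.5]
opening: 0.681
grasp_force: 30.0
```

Request:
send_rows(moves=[[0,0,0,0,0,0],[0,0,0,0,0,0],[0,0,0,0,0,0],[0,0,0,0,0,0],[0,0,-0.1,0,0,0],[0,0,-0.3,0,0,0],[0,0,-0.5,0,0,0],[0,0,-0.65,0,0,0],[0,0,-0.65,0,0,0],[0,0,-0.65,0,0,0]], grip=0.95)

```text
time_s: 30.8
position: [0.5793, 0.0088, 0.2036]
tcp_rot: [[-0.998, 0.063, 0.0], [0.063, 0.998, -0.0], [-0.0, -0.0, -1.0]]
force: [0.0, -1.1, -0.5]
opening: 0.951
grasp_force: 0.0
```

```bash
python3 - <<'E'
from h import *
p=look(['black','blue','orange'],.0,.1,100); go(535,-200,200,83)
E
```

```text
t 30.8 pos [579.3   8.8 203.6] yaw 86.4 F [ 0.  -1.1 -0.5] open 0.951 gf 0.0
black
  px [326.  35.] n 2814 c mm 464.7 16.0 size 108.2 38.3 long-axis deg 86.4 ztop 82.7
  px [327. 182.] n 2368 c mm 578.3 8.7 size 99.7 58.7 long-axis deg -2.8 ztop 47.7
blue
  px [296. 176.] n 308 c mm 569.2 -18.4 size 101.0 31.5 long-axis deg -23.0 ztop 46.5
  px [358. 175.] n 265 c mm 577.9 38.3 size 99.3 13.1 long-axis deg 4.8 ztop 46.3
orange
  px [579.  32.] n 2164 c mm 450.4 262.4 size 99.1 43.3 long-axis deg 82.0 ztop 11.5
  px [325.  86.] n 4918 c mm 491.0 14.5 size 192.4 11.8 long-axis deg 86.5 ztop 94.6
go (535, -200, 200, 83) -> [ 0.1198 -0.8451  0.0087] [-0.     -0.002   0.0374]
```

Good: second case at (578.3, 8.7), top 47.7. Second sheet next.

Request:
send_rows(moves=[[0.12,-0.85,0,0,0,0.037],[0.12,-0.85,0,0,0,0.037],[0.12,-0.85,0,0,0,0.037],[0.12,-0.85,0,0,0,0.037],[0.12,-0.85,0,0,0,0.037],[0.12,-0.85,0,0,0,0.037],[0.12,-0.85,0,0,0,0.037]], grip=1)

```text
time_s: 31.55
position: [0.5348, -0.2, 0.2011]
tcp_rot: [[-0.993, 0.122, -0.005], [0.122, 0.993, 0.003], [0.005, 0.002, -1.0]]
force: [1.2, 0.4, -0.2]
opening: 1.003
grasp_force: 0.0
```

```bash
python3 - <<'E'
from h import *
st(); go(490.2,-431.2,200,80.4)
E
```

```text
t 31.55 pos [ 534.8 -200.   201.1] yaw 83.0 F [ 1.2  0.4 -0.2] open 1.003 gf 0.0
go (490.2, -431.2, 200, 80.4) -> [ 0.0644 -0.9397  0.0025] [ 0.0013 -0.0033  0.029 ]
```

Request:
send_rows(moves=[[0.065,-0.94,0,0.001,-0.003,0.029],[0.065,-0.94,0,0.001,-0.003,0.029],[0.065,-0.94,0,0.001,-0.003,0.029],[0.065,-0.94,0,0.001,-0.003,0.029],[0.065,-0.94,0,0.001,-0.003,0.029],[0.065,-0.94,0,0.001,-0.003,0.029],[0.065,-0.94,0,0.001,-0.003,0.029],[0.065,-0.94,0,0.001,-0.003,0.029]])

```text
time_s: 32.35
position: [0.4917, -0.4296, 0.202]
tcp_rot: [[-0.987, 0.164, 0.001], [0.164, 0.987, 0.0], [-0.001, 0.0, -1.0]]
force: [0.2, -0.1, 0.3]
opening: 0.999
grasp_force: 0.0
```

```bash
python3 - <<'E'
from h import *
look(['blue'],-.01,.05,100);go(490.2,-431.2,22,80.4)
E
```

```text
t 32.35 pos [ 491.7 -429.6  202. ] yaw 80.6 F [ 0.2 -0.1  0.3] open 0.999 gf 0.0
blue
  px [324. 177.] n 6385 c mm 491.5 -431.2 size 103.5 65.9 long-axis deg -10.8 ztop 11.8
go (490.2, -431.2, 22, 80.4) -> [ 0.0066 -0.007   0.721 ] [-0.      0.001   0.0022]
```

Request:
send_rows(moves=[[0,-0.007,0.05,0,0,0.014],[0,-0.007,0.2,0,0,0.014],[0,-0.007,0.37,0,0,0.014],[0,-0.007,0.53,0,0,0.014],[0,-0.007,0.63,0,0,0.014],[0,-0.007,0.7,0,0,0.014],[0,-0.007,0.715,0,0,0.014],[0,-0.007,0.715,0,0,0.014],[0,-0.007,0.715,0,0,0.014],[0,-0.007,0.715,0,0,0.014]])

```text
time_s: 33.4
position: [0.4919, -0.4354, 0.0253]
tcp_rot: [[-0.982, 0.188, 0.004], [0.188, 0.982, -0.004], [-0.005, -0.004, -1.0]]
force: [0.1, -1.2, 0.9]
opening: 1.003
grasp_force: 0.0
```

```bash
python3 - <<'E'
from h import *
st();go(491.2,-431.2,8,79.3)
E
```

```text
t 33.4 pos [ 491.9 -435.4   25.3] yaw 79.2 F [ 0.1 -1.2  0.9] open 1.003 gf 0.0
go (491.2, -431.2, 8, 79.3) -> [0.0062 0.0163 0.0691] [-0.0022  0.0031 -0.0014]
```

Request:
send_rows(moves=[[0.006,0.016,0.03,-0.002,0.003,0],[0.006,0.016,0.05,-0.002,0.003,0],[0.006,0.016,0.064,-0.002,0.003,0],[0.006,0.016,0.064,-0.002,0.003,0],[0.006,0.016,0.064,-0.002,0.003,0],[0.006,0.016,0.064,-0.002,0.003,0]], grip=0.9)

```text
time_s: 34.0
position: [0.4905, -0.4308, 0.0079]
tcp_rot: [[-0.982, 0.188, -0.002], [0.188, 0.982, 0.002], [0.002, 0.001, -1.0]]
force: [0.1, 0.8, 0.1]
opening: 0.902
grasp_force: 0.0
```

```bash
python3 - <<'E'
from h import *
st();go(491.2,-431.2,8.5,79.3)
E
```

```text
t 34.0 pos [ 490.5 -430.8    7.9] yaw 79.2 F [0.1 0.8 0.1] open 0.902 gf 0.0
go (491.2, -431.2, 8.5, 79.3) -> [-0.0031 -0.0011 -0.0023] [ 0.0008 -0.0011 -0.0015]
```

Request:
send_rows(moves=[[0,0,-0.002,0,0,0],[0,0,-0.002,0,0,0],[0,0,-0.002,0,0,0],[0,0,-0.002,0,0,0],[0,0,-0.002,0,0,0],[0,0,-0.002,0,0,0]], grip=0)

```text
time_s: 34.6
position: [0.4905, -0.4307, 0.0086]
tcp_rot: [[-0.982, 0.188, -0.001], [0.188, 0.982, 0.001], [0.002, 0.001, -1.0]]
force: [0.0, -0.3, 1.1]
opening: 0.748
grasp_force: 30.0
```

Request:
send_rows(moves=[[0,0,-0.02,0,0,0],[0,0,-0.1,0,0,0],[0,0,-0.2,0,0,0],[0,0,-0.35,0,0,0],[0,0,-0.5,0,0,0],[0,0,-0.62,0,0,0],[0,0,-0.62,0,0,0]])

```text
time_s: 35.3
position: [0.4929, -0.4334, 0.1689]
tcp_rot: [[-0.982, 0.188, 0.005], [0.188, 0.982, -0.007], [-0.006, -0.005, -1.0]]
force: [0.6, -0.3, -1.6]
opening: 0.751
grasp_force: 30.0
```

```bash
python3 - <<'E'
from h import *
st(); held(-15,20)
f,d,W=world('side'); blobs(masks(f)['blue'],W,d,-.01,.05,100)
go(535,-220,165,83)
E
```

```text
t 35.3 pos [ 492.9 -433.4  168.9] yaw 79.2 F [ 0.6 -0.3 -1.6] open 0.751 gf 30.0
held +x end 50.6 y [-32.1  32.1] z [-3.3 -1.1] rect [38.   0.1] [25.9 66.3] 0.0
  px [303. 323.] n 928 c mm 489.7 -435.3 size 99.8 67.5 long-axis deg -9.2 ztop 7.4
go (535, -220, 165, 83) -> [-0.0156  0.8616 -0.0031] [ 0.0005 -0.0007 -0.0426]
```

Request:
send_rows(moves=[[0,0.05,0,0,0,0],[0,0.2,0,0,0,-0.01],[0,0.38,0,0,0,-0.02],[-0.01,0.56,0,0,0,-0.03],[-0.015,0.74,0,0,0,-0.04],[-0.015,0.9,0,0,0,-0.043],[-0.015,0.9,0,0,0,-0.043]])

```text
time_s: 36.1
position: [0.5348, -0.2032, 0.1615]
tcp_rot: [[-0.993, 0.116, -0.008], [0.116, 0.993, 0.008], [0.009, 0.007, -1.0]]
force: [-0.1, 0.5, -1.0]
opening: 0.746
grasp_force: 30.0
```

```bash
python3 - <<'E'
from h import *
st(); go(579,9,165,86.5)
E
```

```text
t 36.1 pos [ 534.8 -203.2  161.5] yaw 83.4 F [-0.1  0.5 -1. ] open 0.746 gf 30.0
go (579, 9, 165, 86.5) -> [-0.0773  0.8638 -0.0087] [ 0.0045 -0.0054 -0.0349]
```

Request:
send_rows(moves=[[-0.01,0.1,0,0,0,0],[-0.02,0.25,0,0,0,0],[-0.04,0.43,0,0,0,-0.01],[-0.06,0.6,0,0,0,-0.02],[-0.075,0.77,0,0,0,-0.03],[-0.077,0.89,0,0.002,-0.004,-0.035],[-0.077,0.89,0,0.002,-0.004,-0.035],[-0.077,0.89,0,0.002,-0.004,-0.035]])

```text
time_s: 36.9
position: [0.5817, 0.0085, 0.1627]
tcp_rot: [[-0.998, 0.065, 0.001], [0.065, 0.998, -0.002], [-0.001, -0.002, -1.0]]
force: [-0.3, -0.0, -0.3]
opening: 0.749
grasp_force: 30.0
```

```bash
python3 - <<'E'
from h import *
look(['orange'],.08,.11); held(-15,20); go(578,9,75,86.5)
E
```

```text
t 36.9 pos [581.7   8.5 162.7] yaw 86.3 F [-0.3 -0.  -0.3] open 0.749 gf 30.0
orange
  px [326.  77.] n 6373 c mm 491.2 14.8 size 192.7 11.7 long-axis deg 86.6 ztop 94.7
held +x end 50.6 y [-32.2  32.1] z [-3.3 -1.1] rect [37.9 -0. ] [25.9 66.3] 0.0
go (578, 9, 75, 86.5) -> [0.018  0.0074 0.3525] [-0.0012  0.0017 -0.004 ]
```

Request:
send_rows(moves=[[0.018,0.005,0.03,-0.001,0.002,-0.004],[0.018,0.005,0.11,-0.001,0.002,-0.004],[0.018,0.005,0.2,-0.001,0.002,-0.004],[0.018,0.005,0.29,-0.001,0.002,-0.004],[0.018,0.005,0.34,-0.001,0.002,-0.004],[0.018,0.005,0.36,-0.001,0.002,-0.004],[0.018,0.005,0.36,-0.001,0.002,-0.004],[0.018,0.005,0.36,-0.001,0.002,-0.004],[0.018,0.005,0.36,-0.001,0.002,-0.004]])

```text
time_s: 37.9
position: [0.5795, 0.0092, 0.075]
tcp_rot: [[-0.998, 0.06, 0.003], [0.06, 0.998, -0.001], [-0.003, -0.0, -1.0]]
force: [0.1, 0.6, 0.4]
opening: 0.748
grasp_force: 30.0
```

```bash
python3 - <<'E'
from h import *
st(); go(577.8,8.8,52.5,86.5)
E
```

```text
t 37.9 pos [579.5   9.2  75. ] yaw 86.5 F [0.1 0.6 0.4] open 0.748 gf 30.0
go (577.8, 8.8, 52.5, 86.5) -> [ 0.0069 -0.0018  0.0898] [-0.0002  0.0021  0.0005]
```

Request:
send_rows(moves=[[0.005,-0.002,0.03,0,0.002,0],[0.005,-0.002,0.06,0,0.002,0],[0.005,-0.002,0.08,0,0.002,0],[0.005,-0.002,0.089,0,0.002,0],[0.005,-0.002,0.089,0,0.002,0],[0.005,-0.002,0.089,0,0.002,0]])

```text
time_s: 38.5
position: [0.5775, 0.0089, 0.0516]
tcp_rot: [[-0.998, 0.06, -0.002], [0.06, 0.998, 0.0], [0.002, -0.0, -1.0]]
force: [0.3, 0.1, -0.7]
opening: 0.75
grasp_force: 30.0
```

Request:
send_rows(moves=[[0,0,0,0,0,0],[0,0,0,0,0,0],[0,0,0,0,0,0],[0,0,0,0,0,0],[0,0,-0.1,0,0,0],[0,0,-0.3,0,0,0],[0,0,-0.5,0,0,0],[0,0,-0.65,0,0,0],[0,0,-0.65,0,0,0],[0,0,-0.65,0,0,0]], grip=0.95)

```text
time_s: 39.5
position: [0.578, 0.0089, 0.2153]
tcp_rot: [[-0.998, 0.06, 0.0], [0.06, 0.998, -0.0], [-0.0, -0.0, -1.0]]
force: [-1.2, 0.1, -1.2]
opening: 0.95
grasp_force: 0.0
```

```bash
python3 - <<'E'
from h import *
p=look(['blue','orange'],.0,.1,100); cv2.imwrite('pics/w8.png',p[:,:,::-1]); go(470,230,200,-8)
E
```

```text
t 39.5 pos [578.    8.9 215.3] yaw 86.6 F [-1.2  0.1 -1.2] open 0.95 gf 0.0
blue
  px [325. 184.] n 7437 c mm 578.5 8.5 size 103.5 65.4 long-axis deg -3.6 ztop 53.7
orange
  px [548.  28.] n 2139 c mm 440.7 232.0 size 101.2 41.2 long-axis deg 82.8 ztop 11.6
  px [326.  88.] n 4452 c mm 491.1 14.9 size 192.7 11.7 long-axis deg 86.6 ztop 94.7
go (470, 230, 200, -8) -> [0.4803 0.8564 0.0566] [-0.0015 -0.0014  1.0506]
```

View pics/w8.png

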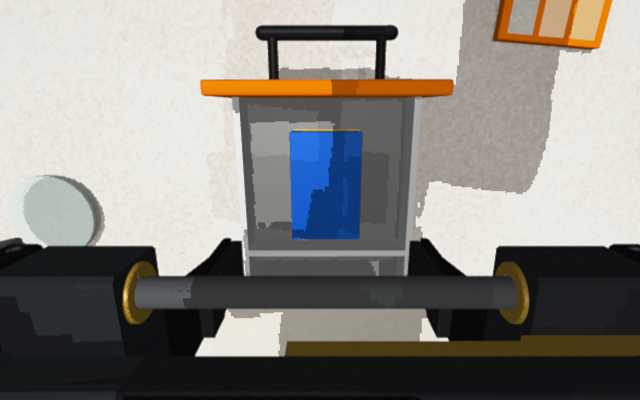

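The sheet (px 290–362, rows 130–238) sits neatly on the stack. The orange case was knocked about 30 mm (now near px 555,20), so I'll relook from above it.

Request:
send_rows(moves=[[0.1,0.2,0.02,0,0,0.09],[0.2,0.4,0.04,0,0,0.18],[0.3,0.6,0.06,0,0,0.27],[0.4,0.75,0.06,0,0,0.36],[0.5,0.85,0.06,0,0,0.45],[0.54,0.87,0.06,0,0,0.54],[0.54,0.87,0.06,0,0,0.63],[0.54,0.87,0.06,0,0,0.72],[0.54,0.87,0.06,0,0,0.81],[0.54,0.87,0.06,0,0,0.9],[0.54,0.87,0.06,0,0,0.98],[0.54,0.87,0.06,0,0,0.99]], grip=1)

```text
time_s: 40.75
position: [0.4547, 0.2337, 0.1974]
tcp_rot: [[0.045, 0.999, -0.006], [0.999, -0.045, -0.001], [-0.001, -0.006, -1.0]]
force: [0.1, 0.6, 0.3]
opening: 0.998
grasp_force: 0.0
```

```bash
python3 - <<'E'
from h import *
p=look(['orange'],.0,.03,100); go(440,232,11,-7)
E
```

```text
t 40.75 pos [454.7 233.7 197.4] yaw -2.6 F [0.1 0.6 0.3] open 0.998 gf 0.0
orange
  px [303. 177.] n 2277 c mm 430.7 233.9 size 99.8 59.6 long-axis deg 81.9 ztop 11.8
go (440, 232, 11, -7) -> [-0.0088 -0.0547  0.7473] [-0.0036  0.0009  0.05  ]
```

Request:
send_rows(moves=[[-0.003,-0.092,0.05,-0.003,0,0.061],[-0.003,-0.092,0.2,-0.003,0,0.061],[-0.003,-0.092,0.35,-0.003,0,0.061],[-0.003,-0.092,0.5,-0.003,0,0.061],[-0.003,-0.092,0.6,-0.003,0,0.061],[-0.003,-0.092,0.68,-0.003,0,0.061],[-0.003,-0.092,0.72,-0.003,0,0.061],[-0.003,-0.092,0.74,-0.003,0,0.061],[-0.003,-0.092,0.74,-0.003,0,0.061],[-0.003,-0.092,0.74,-0.003,0,0.061]])

```text
time_s: 41.8
position: [0.4332, 0.2346, 0.0151]
tcp_rot: [[0.139, 0.99, 0.004], [0.99, -0.139, -0.0], [0.0, 0.004, -1.0]]
force: [0.3, -0.1, -0.3]
opening: 1.002
grasp_force: 0.0
```

```bash
python3 - <<'E'
from h import *
st(); go(430.7,233.9,4.5,-8.1)
E
```

```text
t 41.8 pos [433.2 234.6  15.1] yaw -8.0 F [ 0.3 -0.1 -0.3] open 1.002 gf 0.0
go (430.7, 233.9, 4.5, -8.1) -> [-0.0041 -0.0095  0.0423] [ 0.0025 -0.0003  0.001 ]
```

Request:
send_rows(moves=[[-0.004,-0.009,0.02,0.0025,0,0],[-0.004,-0.009,0.035,0.0025,0,0],[-0.004,-0.009,0.04,0.0025,0,0],[-0.004,-0.009,0.04,0.0025,0,0]])

```text
time_s: 42.2
position: [0.4303, 0.2337, 0.0044]
tcp_rot: [[0.14, 0.99, -0.001], [0.99, -0.14, 0.0], [-0.0, -0.001, -1.0]]
force: [-0.0, -0.1, 0.1]
opening: 1.0
grasp_force: 0.0
```

Request:
send_rows(moves=[[0,0,0,0,0,0],[0,0,0,0,0,0],[0,0,0,0,0,0],[0,0,0,0,0,0],[0,0,0,0,0,0],[0,0,0,0,0,0],[0,0,-0.05,0,0,0],[0,0,-0.2,0,0,0],[0,0,-0.4,0,0,0],[0,0,-0.55,0,0,0],[0,0,-0.68,0,0,0],[0,0,-0.68,0,0,0]], grip=0)

```text
time_s: 43.4
position: [0.4332, 0.2346, 0.1794]
tcp_rot: [[0.14, 0.99, 0.009], [0.99, -0.14, 0.003], [0.004, 0.009, -1.0]]
force: [0.2, 0.6, -1.1]
opening: 0.683
grasp_force: 30.0
```

```bash
python3 - <<'E'
from h import *
st(); go(530,160,175,45)
E
```

```text
t 43.4 pos [433.2 234.6 179.4] yaw -8.0 F [ 0.2  0.6 -1.1] open 0.683 gf 30.0
go (530, 160, 175, 45) -> [-0.2416  0.4249  0.02  ] [ 0.0063 -0.     -0.5892]
```

Request:
send_rows(moves=[[-0.02,0.04,0,0,0,-0.07],[-0.06,0.1,0,0,0,-0.15],[-0.1,0.17,0,0,0,-0.23],[-0.13,0.23,0,0,0,-0.31],[-0.17,0.3,0.01,0,0,-0.39],[-0.21,0.36,0.01,0,0,-0.47],[-0.24,0.425,0.015,0.003,0,-0.55],[-0.24,0.425,0.015,0.005,0,-0.59],[-0.24,0.425,0.015,0.005,0,-0.59]])

```text
time_s: 44.3
position: [0.5266, 0.1589, 0.1694]
tcp_rot: [[-0.707, 0.707, -0.011], [0.707, 0.707, -0.002], [0.006, -0.01, -1.0]]
force: [-0.5, -1.1, -2.6]
opening: 0.682
grasp_force: 30.0
```

```bash
python3 - <<'E'
from h import *
st(); go(578.8,8.7,170,86.5)
E
```

```text
t 44.3 pos [526.6 158.9 169.4] yaw 45.0 F [-0.5 -1.1 -2.6] open 0.682 gf 30.0
go (578.8, 8.7, 170, 86.5) -> [-0.5725 -0.277  -0.0034] [-0.0045 -0.006  -0.4612]
```

Request:
send_rows(moves=[[-0.08,-0.04,0,0,0,-0.06],[-0.16,-0.08,0,-0.001,-0.001,-0.13],[-0.25,-0.12,0,-0.002,-0.002,-0.2],[-0.34,-0.16,0,-0.002,-0.003,-0.27],[-0.43,-0.21,0,-0.003,-0.003,-0.34],[-0.52,-0.25,0,-0.003,-0.004,-0.41],[-0.57,-0.277,0,-0.003,-0.005,-0.46],[-0.57,-0.277,0,-0.003,-0.005,-0.46],[-0.57,-0.277,0,-0.003,-0.005,-0.46]])

```text
time_s: 45.2
position: [0.5781, 0.0104, 0.1699]
tcp_rot: [[-0.998, 0.065, -0.002], [0.065, 0.998, -0.0], [0.002, -0.0, -1.0]]
force: [-0.8, 1.0, -1.5]
opening: 0.686
grasp_force: 30.0
```

```bash
python3 - <<'E'
from h import *
look(['orange'],.08,.11); held(); go(578.8,8.7,80,86.5)
E
```

```text
t 45.2 pos [578.1  10.4 169.9] yaw 86.3 F [-0.8  1.  -1.5] open 0.686 gf 30.0
orange
  px [323.  84.] n 5797 c mm 491.0 14.8 size 192.9 12.1 long-axis deg 86.6 ztop 94.6
held +x end 50.1 y [-29.2  29. ] z [-7.5 -5.1] rect [37.7 -0.1] [60.3 25.4] 90.0
go (578.8, 8.7, 80, 86.5) -> [-0.0032 -0.0087  0.3605] [-0.0004 -0.0007 -0.0008]
```

Request:
send_rows(moves=[[-0.003,-0.008,0.03,0,0,0],[-0.003,-0.008,0.11,0,0,0],[-0.003,-0.008,0.2,0,0,0],[-0.003,-0.008,0.29,0,0,0],[-0.003,-0.008,0.34,0,0,0],[-0.003,-0.008,0.36,0,0,0],[-0.003,-0.008,0.36,0,0,0],[-0.003,-0.008,0.36,0,0,0],[-0.003,-0.008,0.36,0,0,0]])

```text
time_s: 46.2
position: [0.5809, 0.0075, 0.0816]
tcp_rot: [[-0.998, 0.062, 0.003], [0.062, 0.998, -0.002], [-0.003, -0.001, -1.0]]
force: [0.2, 0.2, -0.6]
opening: 0.686
grasp_force: 30.0
```

```bash
python3 - <<'E'
from h import *
st(); go(578.8,8.7,59.8,86.5)
E
```

```text
t 46.2 pos [580.9   7.5  81.6] yaw 86.5 F [ 0.2  0.2 -0.6] open 0.686 gf 30.0
go (578.8, 8.7, 59.8, 86.5) -> [0.0088 0.0044 0.087 ] [-0.0009  0.0019 -0.0004]
```

Request:
send_rows(moves=[[0.007,0.004,0.03,0,0.002,0],[0.007,0.004,0.06,0,0.002,0],[0.007,0.004,0.078,0,0.002,0],[0.007,0.004,0.087,0,0.002,0],[0.007,0.004,0.087,0,0.002,0],[0.007,0.004,0.087,0,0.002,0]])

```text
time_s: 46.8
position: [0.5784, 0.0087, 0.0586]
tcp_rot: [[-0.998, 0.062, -0.003], [0.062, 0.998, -0.001], [0.002, -0.001, -1.0]]
force: [0.9, -0.4, -1.2]
opening: 0.684
grasp_force: 30.0
```

Request:
send_rows(moves=[[0,0,0,0,0,0],[0,0,0,0,0,0],[0,0,0,0,0,0],[0,0,0,0,0,0],[0,0,-0.1,0,0,0],[0,0,-0.3,0,0,0],[0,0,-0.5,0,0,0],[0,0,-0.65,0,0,0],[0,0,-0.65,0,0,0],[0,0,-0.65,0,0,0]], grip=0.95)

```text
time_s: 47.8
position: [0.579, 0.0088, 0.2224]
tcp_rot: [[-0.998, 0.062, -0.0], [0.062, 0.998, -0.001], [0.0, -0.001, -1.0]]
force: [0.2, -1.2, 0.1]
opening: 0.949
grasp_force: 0.0
```

```bash
python3 - <<'E'
from h import *
p=look(['orange','black'],.0,.1,100); cv2.imwrite('pics/w9.png',p[:,:,::-1]); go(450,14,200,-3.5)
E
```

```text
t 47.8 pos [579.    8.8 222.4] yaw 86.5 F [ 0.2 -1.2  0.1] open 0.949 gf 0.0
orange
  px [327.  88.] n 4201 c mm 491.4 14.8 size 192.6 11.3 long-axis deg 86.4 ztop 94.7
  px [326. 182.] n 2710 c mm 577.7 8.3 size 99.3 59.3 long-axis deg -3.7 ztop 65.7
black
  px [327.  40.] n 2509 c mm 465.3 16.3 size 107.8 38.1 long-axis deg 86.4 ztop 82.7
  px [ 13. 241.] n 162 c mm 627.4 -344.2 size 7.6 3.2 long-axis deg 58.5 ztop 30.4
go (450, 14, 200, -3.5) -> [ 0.5119 -0.0115  0.0851] [-0.0023 -0.0012  0.9996]
```

View pics/w9.png

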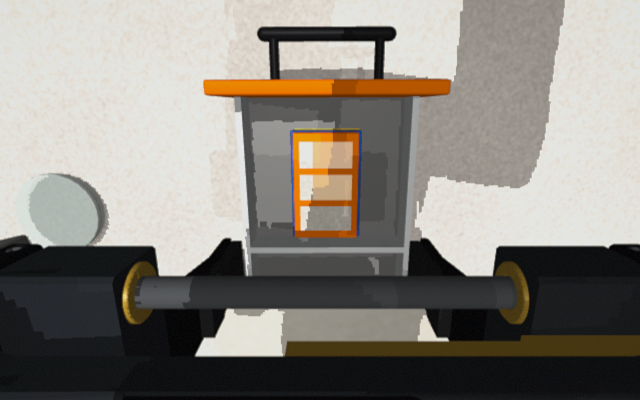

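The orange case (px 326,182) tops the stack, with the sheet's blue rim visible all round. Now regrip the handle.

Request:
send_rows(moves=[[0.1,-0.01,0.02,0,0,0.09],[0.2,-0.01,0.04,0,0,0.18],[0.3,-0.01,0.06,0,0,0.27],[0.4,-0.01,0.085,0,0,0.36],[0.51,-0.01,0.085,0,0,0.45],[0.51,-0.01,0.085,0,0,0.54],[0.51,-0.01,0.085,0,0,0.63],[0.51,-0.01,0.085,0,0,0.72],[0.51,-0.01,0.085,0,0,0.81],[0.51,-0.01,0.085,0,0,0.9],[0.51,-0.01,0.085,0,0,1],[0.51,-0.01,0.085,0,0,1]], grip=0.3)

```text
time_s: 49.05
position: [0.4499, 0.0145, 0.1986]
tcp_rot: [[0.062, 0.998, -0.007], [0.998, -0.062, -0.0], [-0.0, -0.007, -1.0]]
force: [-0.1, 0.8, -0.3]
opening: 0.299
grasp_force: 0.0
```

```bash
python3 - <<'E'
from h import *
st(); p,d,W=world('wrist'); print('bar');blobs((W[...,2]>.07)&(W[...,2]<.092)&~masks(p)['orange'],W,d,.07,.092,100)
blobs(masks(p)['orange'],W,d,.08,.11,100)
go(450,15,100,-3.5)
E
```

```text
t 49.05 pos [449.9  14.5 198.6] yaw -3.6 F [-0.1  0.8 -0.3] open 0.299 gf 0.0
bar
  px [621.  71.] n 391 c mm 672.7 98.6 size 11.2 5.2 long-axis deg -73.0 ztop 90.5
  px [333. 187.] n 2240 c mm 465.6 16.7 size 109.4 39.8 long-axis deg 86.2 ztop 82.6
  px [380. 158.] n 3240 c mm 492.8 35.7 size 150.3 12.1 long-axis deg 86.6 ztop 94.6
go (450, 15, 100, -3.5) -> [0.0025 0.0021 0.3955] [-0.004   0.0004  0.001 ]
```

Request:
send_rows(moves=[[0.002,0.006,0.05,-0.004,0,0],[0.002,0.006,0.18,-0.004,0,0],[0.002,0.006,0.3,-0.004,0,0],[0.002,0.006,0.4,-0.004,0,0],[0.002,0.006,0.48,-0.004,0,0],[0.002,0.006,0.53,-0.004,0,0],[0.002,0.006,0.55,-0.004,0,0],[0.002,0.006,0.55,-0.004,0,0],[0.002,0.006,0.55,-0.004,0,0]])

```text
time_s: 50.0
position: [0.4526, 0.0145, 0.063]
tcp_rot: [[0.061, 0.998, 0.004], [0.998, -0.061, -0.001], [-0.001, 0.004, -1.0]]
force: [-0.7, -0.4, 0.7]
opening: 0.302
grasp_force: 0.0
```

Request:
send_rows(moves=[[0,0,0,0,0,0],[0,0,0,0,0,0],[0,0,0,0,0,0],[0,0,0,0,0,0],[0,0,0,0,0,0]], grip=0)

```text
time_s: 50.5
position: [0.452, 0.0146, 0.0633]
tcp_rot: [[0.061, 0.998, 0.003], [0.998, -0.061, -0.001], [-0.001, 0.003, -1.0]]
force: [-2.1, -0.3, 5.9]
opening: 0.113
grasp_force: 30.0
```

```bash
python3 - <<'E'
from h import *
st(); go(607,5.5,60,-3.5)
E
```

```text
t 50.5 pos [452.   14.6  63.3] yaw -3.5 F [-2.1 -0.3  5.9] open 0.113 gf 30.0
go (607, 5.5, 60, -3.5) -> [0.002  0.621  0.0151] [ 0.0021  0.0008 -0.0003]
```

Push smoothly, about 150 mm over two calls.

Request:
send_rows(moves=[[0,0.005,0,0,0,0],[0,0.015,0,0,0,0],[0,0.035,0,0,0,0],[0,0.06,0,0,0,0],[0,0.09,0,0,0,0],[0,0.125,0,0,0,0],[0,0.16,0,0,0,0],[0,0.195,0,0,0,0],[0,0.23,0,0,0,0],[0,0.265,0,0,0,0],[0,0.3,0,0,0,0],[0,0.335,0,0,0,0]])

```text
time_s: 51.7
position: [0.5363, 0.0095, 0.0633]
tcp_rot: [[0.062, 0.998, 0.003], [0.998, -0.062, -0.001], [-0.001, 0.003, -1.0]]
force: [-2.2, 1.0, 4.9]
opening: 0.117
grasp_force: 30.0
```

Request:
send_rows(moves=[[0,0.035,0,0,0,0],[0,0.07,0,0,0,0],[0,0.105,0,0,0,0],[0,0.135,0,0,0,0],[0,0.165,0,0,0,0],[0,0.19,0,0,0,0],[0,0.21,0,0,0,0],[0,0.225,0,0,0,0],[0,0.24,0,0,0,0],[0,0.25,0,0,0,0],[0,0.26,0,0,0,0],[0,0.26,0,0,0,0]])

```text
time_s: 52.9
position: [0.6015, 0.0056, 0.0633]
tcp_rot: [[0.062, 0.998, 0.005], [0.998, -0.062, -0.001], [-0.001, 0.005, -1.0]]
force: [-0.2, 4.2, 2.7]
opening: 0.114
grasp_force: 30.0
```

```bash
python3 - <<'E'
from h import *
st(); go(607,5.5,60,-3.5)
E
```

```text
t 52.9 pos [601.5   5.6  63.3] yaw -3.6 F [-0.2  4.2  2.7] open 0.114 gf 30.0
go (607, 5.5, 60, -3.5) -> [0.001  0.0218 0.0135] [ 0.0031  0.0004 -0.0006]
```

Request:
send_rows(moves=[[0,0.005,0,0,0,0],[0,0.01,0,0,0,0],[0,0.015,0,0,0,0],[0,0.02,0,0,0,0],[0,0.025,0,0,0,0],[0,0.03,0,0,0,0],[0,0.034,0,0,0,0],[0,0.034,0,0,0,0],[0,0.034,0,0,0,0]])

```text
time_s: 53.8
position: [0.6095, 0.0051, 0.0633]
tcp_rot: [[0.062, 0.998, 0.004], [0.998, -0.062, -0.001], [-0.001, 0.004, -1.0]]
force: [-2.0, 5.4, 2.5]
opening: 0.114
grasp_force: 30.0
```

Request:
send_rows(moves=[[0,0.005,0,0,0,0],[0,0.01,0,0,0,0],[0,0.015,0,0,0,0],[0,0.015,0,0,0,0]])

```text
time_s: 54.2
position: [0.6133, 0.0049, 0.0634]
tcp_rot: [[0.062, 0.998, 0.004], [0.998, -0.062, -0.001], [-0.001, 0.004, -1.0]]
force: [-1.1, 4.4, 3.3]
opening: 0.114
grasp_force: 30.0
```

```bash
python3 - <<'E'
from h import *
st()
for n in ['side','scene']:
    p,d,W=world(n); blobs(masks(p)['orange'],W,d,.05,.11,60)
    if n=='side': cv2.imwrite('pics/s9.png',cv2.resize(p[140:260,260:440,::-1],None,fx=4,fy=4))
f=np.load('side0.npz'); p,d,W=world('side',f['p'],f['d']);blobs(masks(p)['orange'],W,d,.05,.11,60)
E
```

```text
t 54.2 pos [613.3   4.9  63.4] yaw -3.6 F [-1.1  4.4  3.3] open 0.114 gf 30.0
  px [340. 205.] n 185 c mm 651.4 -27.1 size 137.5 12.1 long-axis deg 87.3 ztop 95.6
  px [337. 201.] n 242 c mm 645.1 -2.3 size 187.2 12.2 long-axis deg 86.8 ztop 95.2
```

View pics/s9.png

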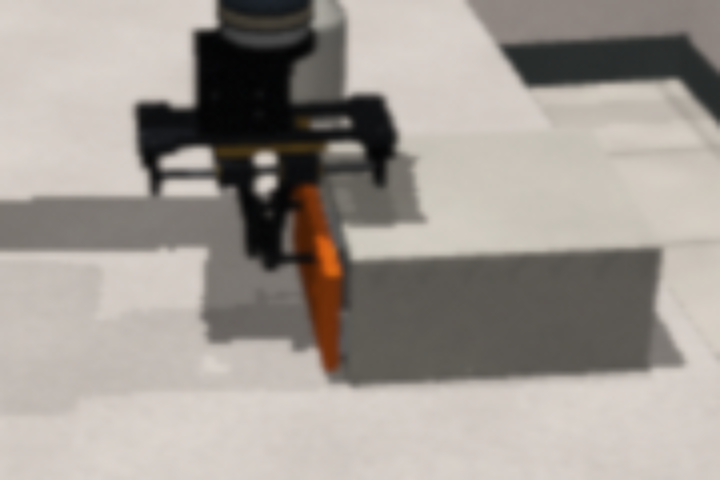

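The side view shows the drawer front (crop 320,280) still slightly proud of the cabinet face (345,290): it was ajar at the start. Push on until the stop.

Request:
send_rows(moves=[[0,0.005,0,0,0,0],[0,0.01,0,0,0,0],[0,0.015,0,0,0,0],[0,0.02,0,0,0,0],[0,0.02,0,0,0,0]])

```text
time_s: 54.8
position: [0.6183, 0.0046, 0.0633]
tcp_rot: [[0.062, 0.998, 0.004], [0.998, -0.062, -0.001], [-0.001, 0.004, -1.0]]
force: [-1.9, 4.2, 3.1]
opening: 0.117
grasp_force: 30.0
```

Request:
send_rows(moves=[[0,0.004,0,0,0,0],[0,0.008,0,0,0,0],[0,0.012,0,0,0,0],[0,0.016,0,0,0,0],[0,0.016,0,0,0,0]])

```text
time_s: 55.3
position: [0.6197, 0.0045, 0.0633]
tcp_rot: [[0.062, 0.998, -0.002], [0.998, -0.062, -0.0], [-0.001, -0.002, -1.0]]
force: [-5.8, 4.4, 6.9]
opening: 0.114
grasp_force: 30.0
```

Motion stopped at 619.7 while 4 mm was commanded; one more small push to confirm the stop.

Request:
send_rows(moves=[[0,0.004,0,0,0,0],[0,0.008,0,0,0,0],[0,0.012,0,0,0,0],[0,0.012,0,0,0,0],[0,0.012,0,0,0,0]])

```text
time_s: 55.8
position: [0.6196, 0.0046, 0.0632]
tcp_rot: [[0.061, 0.998, -0.008], [0.998, -0.061, -0.0], [-0.001, -0.008, -1.0]]
force: [-10.1, 4.5, 10.3]
opening: 0.115
grasp_force: 30.0
```

Request:
send_rows(moves=[[0,-0.01,0,0,0,0],[0,-0.02,0,0,0,0],[0,-0.02,0,0,0,0]])

```text
time_s: 56.1
position: [0.6198, 0.0045, 0.0633]
tcp_rot: [[0.062, 0.998, 0.003], [0.998, -0.062, -0.001], [-0.001, 0.003, -1.0]]
force: [-2.2, 5.4, 3.1]
opening: 0.113
grasp_force: 30.0
```

Request:
send_rows(moves=[[0,0,0,0,0,0],[0,0,0,0,0,0],[0,0,0,0,0,0],[0,0,0,0,0,0]], grip=0.27)

```text
time_s: 56.5
position: [0.6205, 0.0034, 0.0633]
tcp_rot: [[0.062, 0.998, 0.004], [0.998, -0.062, -0.002], [-0.002, 0.004, -1.0]]
force: [-0.5, -0.3, 0.4]
opening: 0.262
grasp_force: 0.0
```

Request:
send_rows(moves=[[0,0,-0.05,0,0,0],[0,0,-0.2,0,0,0],[0,0,-0.4,0,0,0],[0,0,-0.6,0,0,0],[0,0,-0.75,0,0,0],[0,0,-0.75,0,0,0]])

```text
time_s: 57.1
position: [0.6235, 0.0037, 0.2591]
tcp_rot: [[0.062, 0.998, 0.019], [0.998, -0.061, -0.004], [-0.003, 0.019, -1.0]]
force: [1.1, -0.1, -0.1]
opening: 0.272
grasp_force: 0.0
```

```bash
python3 - <<'E'
from h import *
st(); p,d,W=world('wrist'); cv2.imwrite('pics/w10.png',p[:,:,::-1]);blobs(masks(p)['orange'],W,d,.08,.105,100)
p,d,W=world('side'); cv2.imwrite('pics/s10.png',cv2.resize(p[130:270,240:440,::-1],None,fx=4,fy=4))
E
```

```text
t 57.1 pos [623.5   3.7 259.1] yaw -3.5 F [ 1.1 -0.1 -0.1] open 0.272 gf 0.0
  px [361. 155.] n 2307 c mm 655.4 23.4 size 155.7 25.1 long-axis deg 86.5 ztop 94.6
```

View pics/w10.png

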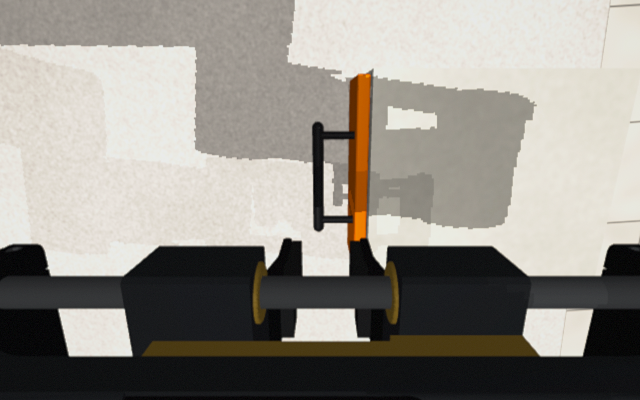

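View pics/s10.png

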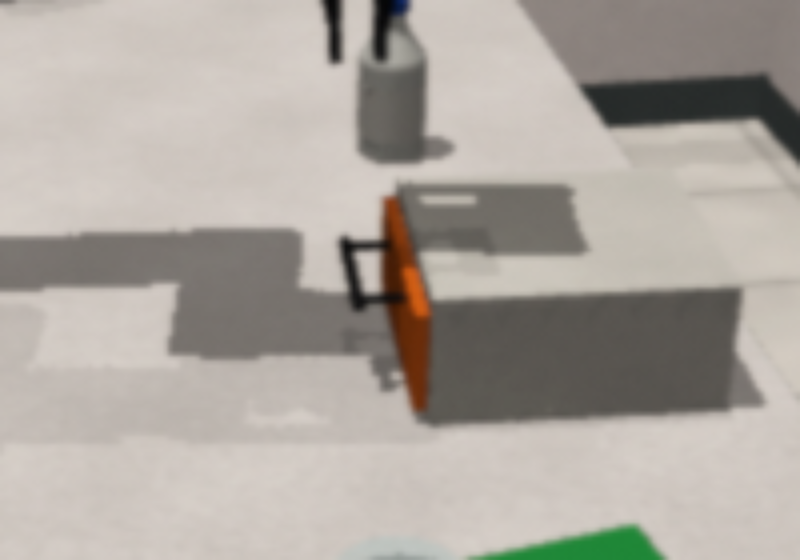

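Both views show the drawer front (wrist px 361,155; side crop 410,320) flush against the cabinet with no gap. The gripper is clear of everything, so I'm handing in.

```bash
python3 -c "
from rig import ticket
print(ticket.hand_in())"
```

```text
the job is handed in; nothing more can be done
None
```

The two black cases and the orange case are stacked on the yellow mark with one blue sheet between each and orange on top, the drawer is pushed shut to its stop, and the job is handed in at about 57 s; the verdict wasn't shown.

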